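# Drive the stuck dowels out of a locating rail and grade them

### The job

Clear the locating rail of its stuck dowels: with the drift punch, push each one out through the small knock-out hole on the rail's back so that it comes out at the front, and pull it clear. Then grade the dowels on the gap gauge: the ones that drop through its slot belong in the box under it, the ones too fat to pass go into the open grey tray. Finish with the drift lying on the rubber mat again, and leave the other things on the bench where they are.

Things in the scene. Friction and masses are not known exactly. Their poses are not given: they have to be found in the camera images.
- rail: locating rail, a fixed steel block, 60 mm (its x) by 210 mm (its y) by 64 mm high, origin at the centre of its underside. Front face (x = -30 mm) looks roughly to the robot, back face (x = +30 mm) away from it. Four bores run through along x at y = -75, -25, +25, +75 mm, axis 46 mm above the underside, 15.8 mm wide from the front; the last 9 mm at the back are only an 11 mm knock-out hole
- knockout_1 (a point): centre of the mouth of the 11 mm knock-out hole in the rail's back face, 46 mm above the bench, of the bore at the rail's y = -75 mm. A dowel in the bore begins 9 mm behind this mouth; friction grips it (about 6 to 14 N to shift) and keeps it level until its last 10 mm; it can leave only through the front. Bores without a dowel are empty
- knockout_2 (a point): the same for the bore at the rail's y = -25 mm
- knockout_3 (a point): the same for the bore at the rail's y = +25 mm
- knockout_4 (a point): the same for the bore at the rail's y = +75 mm
- pin_a: loose round steel dowel pin, 50 mm long, 12 mm or 15 mm in diameter (not known beforehand), origin at its centre, x axis along it. At the start it sits in one of the rail's bores, x along the rail's x, its front end 1 mm inside the front face; it rests on the bore's bottom: axis 46 mm above the bench if 15 mm thick, 44 mm if 12 mm. None in starts where it is absent
- pin_b: another dowel like pin_a
- pin_c: another dowel like pin_a
- pin_d: another dowel like pin_a
- drift: drift punch, loose, 148 mm long: octagonal body 100 mm long and 16 mm across flats, then a round nose 7 mm in diameter and 48 mm long ending in a shoulder. Origin on its axis at the centre of mass, 45 mm behind the shoulder (the place to grip); x points along it to the nose, whose tip is at x = +93 mm. 180 g. It starts lying on the mat
- mat: fixed black rubber mat, 85 mm (its x) by 200 mm (its y), 3 mm thick, origin at the centre of its underside: the drift's place
- gauge: fixed drop-through gap gauge: a closed grey receiving box with clear front (its -x side) and sloping floor under a 14 mm thick steel gauge plate with one slot; 110 mm (its x) by 92 mm (its y) by 70 mm high, origin at the centre of its underside. A finger groove, 26 mm wide (y = -13 to +13 mm) and 10 mm deep, crosses the plate from edge to edge along x
- gauge_slot (a point): centre of the slot at the plate's top surface, 70 mm above the bench (gauge x = +18 mm). The slot runs along the gauge's y, 72 mm long, 13.5 mm wide, with a lead-in widening to 19.5 mm at the top: a 12 mm dowel laid along it falls through and rolls to the box's front, a 15 mm one stays lying in the lead-in with its axis 3 mm below this point
- tray: loose open grey plastic tray, 110 mm (its x) by 130 mm (its y) by 26 mm high, walls and floor 4 mm, 700 g, origin at the centre of its underside, for the fat dowels
- feeler_gauge: closed feeler gauge, 15 x 90 x 12 mm, loose on the bench, to be left alone
- loupe: black eye loupe, 34 mm wide and 32 mm high, loose on the bench, to be left alone
- guide_bush: bronze guide bush, 28 mm wide and 24 mm high, loose on the bench, to be left alone
- paste_tin: flat round tin with yellow lid, 65 mm wide and 32 mm high, loose on the bench, to be left alone

How it is judged (in metres and radians):
On the way:
1. every dowel has been driven and pulled clear of the rail ((x of pin_a in the frame of rail below -0.054 m or horizontal distance between pin_a and rail above 0.15 m) and (x of pin_b in the frame of rail below -0.054 m or horizontal distance between pin_b and rail above 0.15 m) and (x of pin_c in the frame of rail below -0.054 m or horizontal distance between pin_c and rail above 0.15 m) and (x of pin_d in the frame of rail below -0.054 m or horizontal distance between pin_d and rail above 0.15 m)), for 0.1 s.
At the end, for the whole second after the job is handed in: Every 12 mm dowel lies in the box under the gauge plate (centre < 52 mm above the gauge's underside), every 15 mm dowel in the tray (centre < 30 mm above its underside), the tray flat on the bench, the drift lies on the mat (its origin within 50 x 105 mm of the mat's centre); all at rest (x of pin_a in the frame of gauge between -0.055 and 0.055 m and y of pin_a in the frame of gauge between -0.046 and 0.046 m and z of pin_a in the frame of gauge between 0 and 0.052 m and x of pin_b in the frame of gauge between -0.055 and 0.055 m and y of pin_b in the frame of gauge between -0.046 and 0.046 m and z of pin_b in the frame of gauge between 0 and 0.052 m and x of pin_c in the frame of tray between -0.055 and 0.055 m and y of pin_c in the frame of tray between -0.065 and 0.065 m and z of pin_c in the frame of tray between 0 and 0.03 m and x of pin_d in the frame of tray between -0.055 and 0.055 m and y of pin_d in the frame of tray between -0.065 and 0.065 m and z of pin_d in the frame of tray between 0 and 0.03 m and linear speed of each of pin_a, pin_b, pin_c, pin_d, drift below 0.03 m/s and angle between tray's own z axis and vertical below 0.1 rad and height (world z) of tray below 0.008 m and x of drift in the frame of mat between -0.05 and 0.05 m and y of drift in the frame of mat between -0.105 and 0.105 m and z of drift in the frame of mat between 0 and 0.02 m); the robot touches nothing.
It fails at once if the feeler gauge is pushed more than 3 cm from its place (distance of feeler_gauge from where it was at the start of the episode above 0.03 m).
It fails at once if the loupe is pushed more than 3 cm from its place (distance of loupe from where it was at the start of the episode above 0.03 m).
It fails at once if the guide bush is pushed more than 3 cm from its place (distance of guide_bush from where it was at the start of the episode above 0.03 m).
It fails at once if the paste tin is pushed more than 3 cm from its place (distance of paste_tin from where it was at the start of the episode above 0.03 m).
Of pin_a, pin_b, pin_c, pin_d only 3 to 4 are there at a start; the rules pass over those that are not, and their reading is None.
At some moment in a run one of drift, tray may be knocked a few centimetres aside while the robot is not near it.
It also fails if it takes over 210 s, if anything falls off the work surface, if the arm or the gripper's body presses on something with over 40 N, if the wrist force passes 120 N, or if a joint passes its speed limit or range.

### The arm

A 6-joint arm with a two-finger parallel gripper is mounted at the origin on the work surface; the furniture and walls round the work are solid. World frame = base frame: x ahead of the robot, y to its left, z up, the work surface at z = 0. Lengths are in mm, angles in rad, forces in N, time in s.
With the tool pointing down it reaches from about 350 to 975 mm from the base axis. Payload 7.1 kg.
Tool frame: the origin (TCP) lies at the centre of the arm's flange, where the gripper is bolted on; the fingertips stand 182 mm ahead of it and the grasp point (between the pads) lies 163 mm ahead of it; x points along the fingers, y is the direction in which the jaws open and shut, and the axes are right-handed (so a half turn about x gives the same grasp; the last joint's range is limited). The gripper opens to 88 mm and grips with 3 to 60 N. Pads are 20 mm wide; open, the fingers measure 115 mm over their backs; the gripper's body (75 mm by 178 mm) begins 61 mm behind the grasp point.
Start: joints at [1.107, 0.423, 1.63, -0, 1.089, -0.019], TCP at [268.891, 564.184, 404.675] pointing down, gripper open.
Joint ranges: [-3, 3], [-0.9, 2.11], [0.09, 2.58], [-1.31, 4.45], [0.11, 2.69], [-2.54, 2.54]. Speed limits (rad/s): [2.39, 2.39, 3.01, 3.14, 3.14, 3.14].

### API

Orientations are given as a rotation vector (axis times angle).
In Python, from workcell import readout, viewer, workorder, models gives the robot as it stands. The module is installed in compiled form; this text tells all that it offers.
- The arm moves only by the tool apply_moves, never from a script. Its argument "commands" is a list that holds one entry, the list of rows, each a list of 4 numbers: the shift along the world's x, y, z in m, then the turn about the world's z in rad. A call has 1 to 8 rows; each row is the pose to reach, as a shift and turn from the pose commanded when the call began; what a row does not reach only later rows make up. A row lasts 1/8 s, in which the tool goes at most 62.5 mm and 10.7 degrees, less where a joint would pass 70% of its speed; a pose out of reach is approached as far as the arm can. A call with a gripper value outside its range is refused whole. "gripper" is the finger opening in m, from 0 to 0.0878, set as the call begins (left out, the last holds). The fingers move at their own pace and stop on an object; the grip force is fixed at half the most. Time passes only in rows, so rows that repeat a pose let the fingers close. It gives the time, the measured TCP pose, the force and the opening at its end, in the units of the state.
- readout.get_obs(): the state, without advancing time (a new reading comes with each control period).
- viewer.get_image(name): name is "scene" or "top"; returns a dict with "color" (400x640x3 uint8, red, green, blue), "vertical_fov" (degrees; the focal length in pixels is half the picture's height over the tangent of half this angle, whatever the lens; pixels are square), "cx", "cy" (the principal point, pixels), "rvec" (rotation vector, rad) and "tvec" (3), from world to camera coordinates, as OpenCV has them. Camera axes: x right, y down, z forward; pixel columns grow to the right and rows downward; lengths in mm; the calibration is good to about 2 mm. A picture is of the moment at which its call begins. There is no depth.
- workorder.close_job(): hands the job in, once; it reports no verdict.
Trained networks look in the newest picture that a camera, given by its name, has taken for a name from the list of things; names that differ only in an ending like _2 or _b are one class to them, and where a whole thing is asked for, a point or a joint stands for the part that bears it (a point fixed in the world has none). Each returns a list of dicts, best first, with "conf" (0 to 1); they miss things now and then, are a little off and sometimes report something else, mostly with a low value. They report only what shows in the picture. A call takes as long as a camera call.
- models.search_frame(camera, label): "position" ([x, y, z] in mm, in world coordinates, good to about 4 mm: the middle of the surface that is visible of it).
- models.place_of(camera, label): "position" ([x, y, z] in mm, in world coordinates, good to about 4 mm: a listed point, or the origin of a listed thing).
The state is a dict: "t": time; "qpos": joint angles; "qvel": joint speeds; "joint_torque": joint torques, N m; "ee_pos": TCP position; "orientation": TCP orientation; "ft_force": force on the tool from outside, world axes, zero at the start; "moment": the same for the moment, N m; "width": finger opening in mm.
Only numpy, scipy, OpenCV 4.12 (cv2) and the standard library are available. Lean on these libraries where they do the work, as an engineer would, in place of code of your own. Each camera call takes 0.05 s, during which the arm holds its last target.

## Working session

There is one attempt and no reset: what is moved stays moved. The work goes in short steps, Python scripts to look and compute and a tool call to move; the robot and the scene stay as the last step left them, time stands still between calls to the robot, and variables do not carry over. Pictures are saved under pics/ and viewed, and the job is handed in when it is done.

Besides the shell and the picture viewer there is one more tool, called in YAML: its name, and indented under it one key for each argument. apply_moves: Moves the arm, as the interface text tells. Its arguments: {"type":"object","properties":{"commands":{"type":"array","items":{"type":"array","items":{"type":"array","items":{"type":"number"}}}},"gripper":{"type":"number"}},"required":["commands"]}

```bash
mkdir -p pics; ls; python3 - <<'E'
from workcell import readout, viewer, models
import cv2
print(readout.get_obs())
for c in("scene","top"):
    im=viewer.get_image(c); cv2.imwrite(f"pics/{c}0.png",im["color"][:,:,::-1]); print(c,{k:v for k,v in im.items() if k!="color"})
E
```

```text
pics
{'t': 0.0, 'qpos': array([ 1.10698655e+00,  4.23839519e-01,  1.63068837e+00,  2.87918206e-05,
        1.08857268e+00, -1.90135698e-02]), 'qvel': array([-0.0006167 ,  0.00150995, -0.00058873, -0.00026628, -0.0012288 ,
        0.00118566]), 'joint_torque': array([ 2.28366240e-03, -5.44634414e+01, -2.73668075e+01,  6.44754712e-02,
        2.26905226e-02, -1.26039499e-04]), 'ee_pos': array([268.77939211, 563.94878254, 403.90294636]), 'orientation': array([ 0.34769604,  1.54288916, -0.35000206]), 'ft_force': array([ 0.9208599 , -0.25401546,  0.04903506]), 'moment': array([-0.02162371,  0.01511372,  0.04092988]), 'width': 87.69580118756626}
scene {'vertical_fov': 55.029394693453945, 'cx': 317.8592283984828, 'cy': 202.51749910927478, 'rvec': array([ 1.99416082, -0.85626867,  0.47423226]), 'tvec': array([-331.0508257 ,  255.76890443,  748.09603894])}
top {'vertical_fov': 49.26576431795601, 'cx': 316.3728528615749, 'cy': 201.6491876566631, 'rvec': array([ 2.1336183 , -2.12325677,  0.20261941]), 'tvec': array([   8.82330256,  489.22385892, 1376.14336327])}
```

View pics/scene0.png

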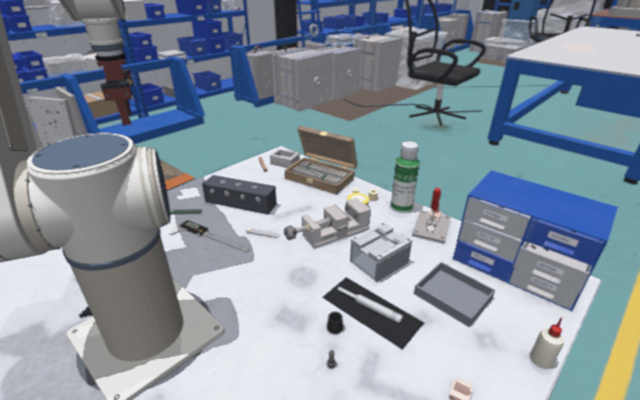

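View pics/top0.png

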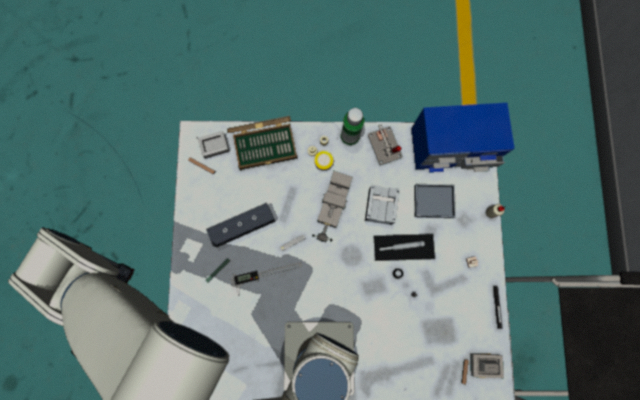

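```bash
python3 - <<'E'
from workcell import models
import numpy as np
for l in ["rail","knockout_1","pin_a","drift","mat","gauge","gauge_slot","tray","feeler_gauge","loupe","guide_bush","paste_tin"]:
  for c in("scene","top"):
    for f in("place_of","search_frame"):
        r=getattr(models,f)(c,l)
        print(l,c,f,[(np.round(d["position"]).tolist(),round(d["conf"],2)) for d in r[:5]])
E
```

```text
rail scene place_of [([412.0, 254.0, 3.0], 0.64)]
rail scene search_frame [([402.0, 234.0, 51.0], 0.94)]
rail top place_of [([411.0, 255.0, 0.0], 0.58)]
rail top search_frame [([407.0, 254.0, 62.0], 0.69)]
knockout_1 scene place_of [([433.0, 290.0, 47.0], 0.9), ([410.0, 329.0, 47.0], 0.79), ([474.0, 200.0, 42.0], 0.74)]
knockout_1 scene search_frame [([402.0, 236.0, 44.0], 0.93)]
knockout_1 top place_of [([432.0, 290.0, 49.0], 0.91), ([473.0, 200.0, 42.0], 0.74), ([450.0, 243.0, 43.0], 0.73), ([413.0, 335.0, 46.0], 0.57)]
knockout_1 top search_frame [([411.0, 254.0, 63.0], 0.77), ([477.0, -206.0, 68.0], 0.7), ([352.0, -282.0, 16.0], 0.29)]
pin_a scene place_of []
pin_a scene search_frame []
pin_a top place_of [([483.0, -204.0, -3.0], 0.45), ([415.0, 336.0, 46.0], 0.33)]
pin_a top search_frame []
drift scene place_of [([354.0, -286.0, 14.0], 0.72), ([482.0, -204.0, -0.0], 0.19)]
drift scene search_frame [([348.0, -288.0, 17.0], 0.83)]
drift top place_of [([352.0, -289.0, 10.0], 0.67), ([710.0, -12.0, -2.0], 0.44)]
drift top search_frame [([351.0, -281.0, 15.0], 0.67)]
mat scene place_
[... 1420 characters left out ...]
 18.0], 0.66)]
loupe top place_of [([259.0, -255.0, -2.0], 0.52)]
loupe top search_frame [([259.0, -250.0, 21.0], 0.56)]
guide_bush scene place_of [([706.0, -16.0, -6.0], 0.61), ([501.0, -208.0, 70.0], 0.56), ([412.0, 253.0, 2.0], 0.26)]
guide_bush scene search_frame [([702.0, -21.0, 16.0], 0.58)]
guide_bush top place_of [([710.0, -12.0, -2.0], 0.37)]
guide_bush top search_frame [([710.0, -13.0, 23.0], 0.49)]
paste_tin scene place_of [([640.0, -14.0, -2.0], 0.44)]
paste_tin scene search_frame [([642.0, -14.0, 30.0], 0.69)]
paste_tin top place_of [([634.0, -14.0, -3.0], 0.68), ([350.0, -277.0, -0.0], 0.19)]
paste_tin top search_frame [([632.0, -13.0, 31.0], 0.65), ([411.0, 250.0, 64.0], 0.6)]
```

The rail reads as about 25° yaw near (412,255). The scene picture shows the rail at (239,193), the mat and drift at (372,310), the gauge at (380,250) and the tray at (455,292). I'll refine these next.

```bash
cat > h.py <<'E'
from workcell import readout, viewer, models
import numpy as np, cv2
def cam(c):
    im=viewer.get_image(c); H=im["color"].shape[0]
    f=H/2/np.tan(np.radians(im["vertical_fov"])/2)
    K=np.array([[f,0,im["cx"]],[0,f,im["cy"]],[0,0,1.]])
    return im["color"][:,:,::-1].copy(),K,im["rvec"],im["tvec"]
def proj(P,K,r,t): return cv2.projectPoints(np.asarray(P,float).reshape(-1,1,3),r,t,K,None)[0].reshape(-1,2)
def ray(uv,z,K,r,t):
    R=cv2.Rodrigues(r)[0]; C=-R.T@t
    d=R.T@np.linalg.inv(K)@np.array([uv[0],uv[1],1.]); return C+d*(z-C[2])/d[2]
def crop(img,x0,y0,x1,y1,s,name): cv2.imwrite("pics/"+name,cv2.resize(img[y0:y1,x0:x1],None,fx=s,fy=s,interpolation=cv2.INTER_CUBIC))
E
python3 - <<'E'
from h import *
acc={}
for i in range(8):
  for c in("scene","top"):
    cam(c)
    for l in ["rail","knockout_1","drift","gauge_slot","gauge","tray","mat","pin_a"]:
      for d in models.place_of(c,l):
        acc.setdefault((l,c),[]).append(list(np.round(d["position"],0).astype(int))+[round(d["conf"],2)])
for k,v in acc.items():
    v=np.array(v,float); print(k,len(v)); print(v[:12].tolist()) if k[0] in("rail","drift","gauge") else None
np.save("acc.npy",acc,allow_pickle=True)
img,K,r,t=cam("scene"); crop(img,190,165,290,220,8,"rail_s.png"); print(K[0,0], -cv2.Rodrigues(r)[0].T@t)
crop(img,320,220,420,340,5,"mat_s.png")
img,K,r,t=cam("top"); crop(img,190,120,290,250,5,"rail_t.png");crop(img,360,170,460,270,6,"mat_t.png"); print(K[0,0], -cv2.Rodrigues(r)[0].T@t)
E
```

```text
('rail', 'scene') 9
[[708.0, -17.0, -5.0, 0.23], [410.0, 253.0, 0.0, 0.58], [410.0, 254.0, 0.0, 0.88], [411.0, 253.0, -2.0, 0.65], [415.0, 255.0, -2.0, 0.78], [415.0, 254.0, 2.0, 0.93], [412.0, 254.0, 3.0, 0.77], [436.0, 291.0, 43.0, 0.64], [412.0, 254.0, 0.0, 0.73]]
('knockout_1', 'scene') 34
('drift', 'scene') 12
[[353.0, -287.0, 11.0, 0.91], [352.0, -286.0, 14.0, 0.88], [435.0, 292.0, 45.0, 0.47], [354.0, -287.0, 12.0, 0.62], [354.0, -286.0, 16.0, 0.96], [352.0, -287.0, 16.0, 0.69], [260.0, -258.0, 0.0, 0.35], [355.0, -286.0, 13.0, 0.84], [472.0, 201.0, 43.0, 0.61], [352.0, -285.0, 13.0, 0.87], [354.0, -287.0, 8.0, 0.89], [480.0, -205.0, 3.0, 0.43]]
('gauge_slot', 'scene') 9
('gauge', 'scene') 12
[[481.0, -204.0, 1.0, 0.9], [474.0, 201.0, 44.0, 0.75], [483.0, -203.0, 1.0, 0.73], [413.0, 254.0, 2.0, 0.48], [483.0, -204.0, 2.0, 0.58], [483.0, -202.0, 2.0, 0.83], [484.0, -201.0, 2.0, 0.78], [433.0, 291.0, 49.0, 0.57], [639.0, -13.0, 0.0, 0.46], [482.0, -204.0, 2.0, 0.82], [480.0, -206.0, 4.0, 0.6], [485.0, -207.0, 1.0, 0.58]]
('tray', 'scene') 14
('mat', 'scene') 11
('rail', 'top') 1
[... 550 characters left out ...]
8], [350.0, -289.0, 9.0, 0.43], [350.0, -290.0, 12.0, 0.57], [710.0, -14.0, 1.0, 0.43], [350.0, -289.0, 11.0, 0.71], [353.0, -276.0, 5.0, 0.75], [353.0, -291.0, 11.0, 0.44]]
('gauge_slot', 'top') 11
('gauge', 'top') 10
[[481.0, -204.0, -1.0, 0.97], [483.0, -203.0, 1.0, 0.67], [484.0, -203.0, 2.0, 0.62], [482.0, -201.0, 1.0, 0.6], [481.0, -202.0, 0.0, 0.76], [453.0, 245.0, 45.0, 0.27], [482.0, -204.0, 2.0, 0.57], [709.0, -15.0, -1.0, 0.55], [482.0, -200.0, 0.0, 0.84], [483.0, -205.0, 0.0, 0.86]]
('tray', 'top') 8
('mat', 'top') 14
('pin_a', 'scene') 7
('pin_a', 'top') 2
383.9559220273032 [-133.13979081 -581.78166736  615.19423987]
436.17635516268194 [ 230.30657793   20.01709932 1442.13265235]
```

View pics/rail_s.png

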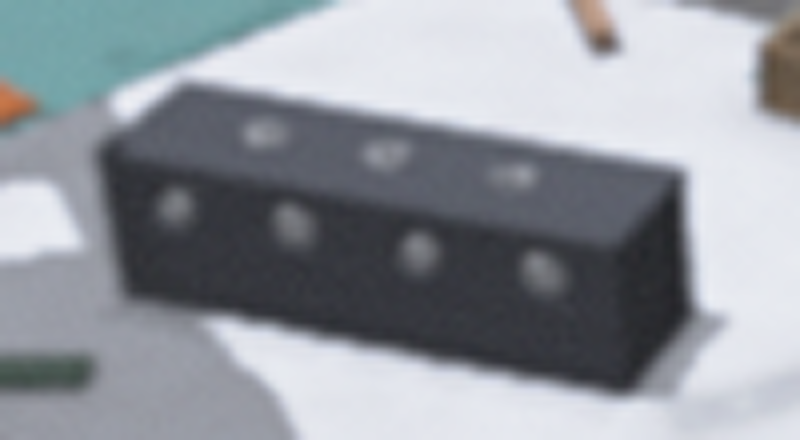

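View pics/rail_t.png

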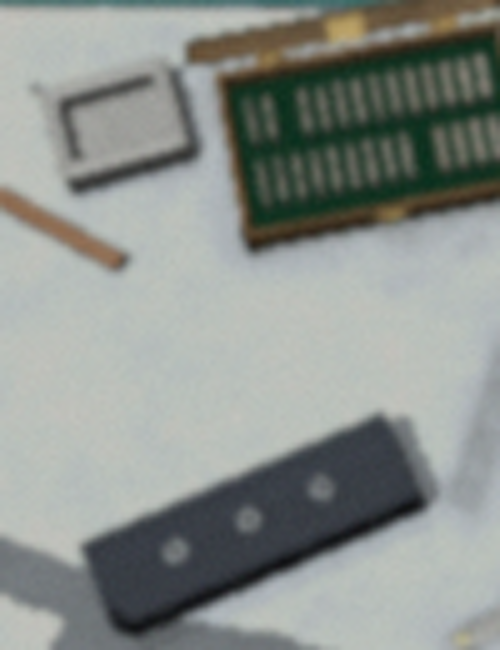

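View pics/mat_t.png

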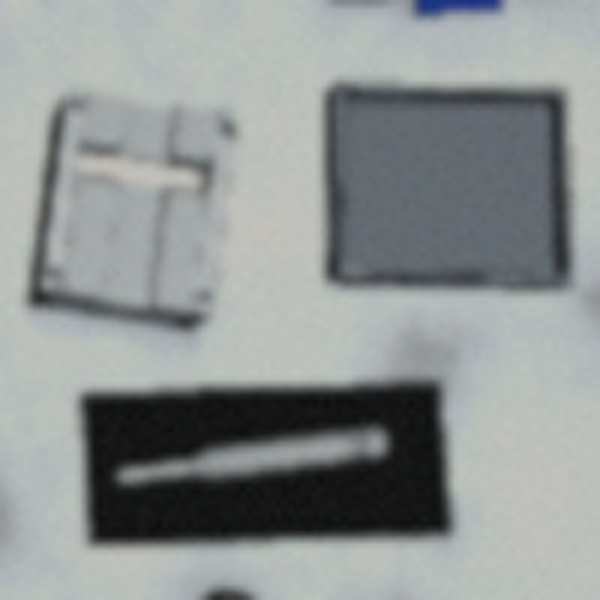

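View pics/mat_s.png

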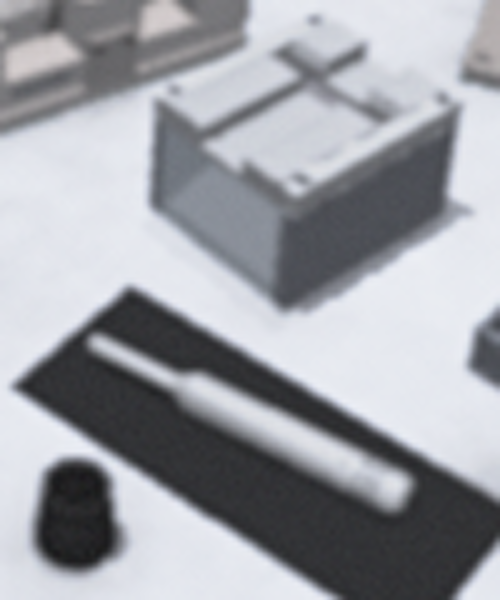

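```bash
cat > fit.py <<'E'
from h import *
from scipy.optimize import least_squares
c_={c:cam(c)[1:] for c in("scene","top")}
def pose(P,x,y,a):
    P=np.asarray(P,float);ca,sa=np.cos(a),np.sin(a)
    return np.c_[x+ca*P[:,0]-sa*P[:,1],y+sa*P[:,0]+ca*P[:,1],P[:,2]]
S=np.array([(630,388),(128,295),(622,245),(105,150),(185,85),(683,172),(690,312),(542,272),(419,251),(296,224),(176,206)])/8.+[190,165]-0.44
SP=[(-30,-105,0),(-30,105,0),(-30,-105,64),(-30,105,64),(30,105,64),(30,-105,64),(30,-105,0),(-30,-75,46),(-30,-25,46),(-30,25,46),(-30,75,46)]
T=np.array([(82,547),(382,412),(175,550),(248,519),(320,488)])/5.+[190,120]-0.4
TP=[(30,105,64),(30,-105,64),(0,50,64),(0,0,64),(0,-50,64)]
def res(p,w):
    o=[]
    if "s" in w:o.append((proj(pose(SP,*p),*c_["scene"])-S))
    if "t" in w:o.append((proj(pose(TP,*p),*c_["top"])-T))
    return np.concatenate(o).ravel()
for w in("s","t","st"):
    q=least_squares(res,[412,255,.44],args=(w,),loss="soft_l1"); print(w,q.x,np.degrees(q.x[2])); print(np.round(res(q.x,w).reshape(-1,2),1).tolist())
acc=np.load("acc.npy",allow_pickle=True).item()
def med(l,c,g,R=20):
    v=np.array(acc[(l,c)])[:,:3];v=v[np.linalg.norm(v-g,axis=1)<R];return v.mean(0).round(1),len(v),v.std(0).round(1)
for c in("scene","top"):
    for l,g in[("rail",(412,255,0)),("drift",(352,-288,11)),("gauge",(482,-203,0)),("gauge_slot",(501,-206,70)),("tray",(504,-385,0)),("mat",(347,-280,0))]+[("knockout_1",k) for k in((473,200,46),(453,245,46),(433,291,46),(411,333,46))]:
        print(c,l,*med(l,c,np.array(g)))
# drift: axis points px
for c,n,t in (("top",(122/6+360,476/6+170),(384/6+360,441/6+170)),("scene",(92/5+320,342/5+220),(395/5+320,488/5+220))):
    a=ray(n,11,*c_[c]);b=ray(t,11,*c_[c]);d=a-b;print(c,"nose",a.round(),"tail",b.round(),np.linalg.norm(d),"yaw",np.degrees(np.arctan2(d[1],d[0])),"orig",(a-93*d/np.linalg.norm(d)).round(1))
# slot ends top
a=ray((76/6+360,162/6+170),70,*c_["top"]);b=ray((206/6+360,180/6+170),70,*c_["top"]);print("slot",a,b,np.linalg.norm(a-b),np.degrees(np.arctan2((a-b)[1],(a-b)[0])))
# box/wood obstacles
for p in((250,240),(220,80),(75,190)): print("obst",ray((190+p[0]/5,120+p[1]/5),0,*c_["top"]).round(), ray((190+p[0]/5,120+p[1]/5),40,*c_["top"]).round())
E
python3 fit.py
```

```text
s [416.67860125 258.09398074   0.42931306] 24.59782646903611
[[0.1, 1.2], [-0.5, 0.2], [-0.5, -0.1], [-1.0, -0.2], [0.1, -1.2], [0.8, -1.0], [1.2, 0.1], [0.3, 0.2], [-0.1, -0.1], [-0.1, 0.3], [-0.1, -0.2]]
t [413.30645613 255.82530357   0.43212305] 24.758826953418197
[[-0.9, -0.3], [0.0, -0.3], [0.2, 0.5], [0.2, 0.2], [0.3, -0.0]]
st [415.04561509 256.44413841   0.43025196] 24.651621458223193
[[0.1, 1.6], [-0.7, 0.6], [-0.5, 0.3], [-1.2, 0.2], [-0.1, -0.8], [0.8, -0.6], [1.1, 0.5], [0.3, 0.6], [-0.2, 0.3], [-0.2, 0.8], [-0.3, 0.2], [-1.0, -1.0], [-0.1, -0.8], [0.0, -0.1], [0.0, -0.3], [0.1, -0.6]]
scene rail [4.121e+02 2.539e+02 1.000e-01] 7 [2.  0.6 1.7]
scene drift [ 353.2 -286.4   12.9] 8 [1.1 0.7 2.5]
scene gauge [ 482.6 -203.9    1.9] 8 [1.5 1.8 0.9]
scene gauge_slot [ 500.4 -207.1   71.8] 8 [1.5 2.  1.3]
scene tray [ 502.8 -384.5   -1.2] 8 [1.4 1.8 1.4]
scene mat [ 346.5 -279.8   -0.9] 8 [2.  1.3 1.5]
scene knockout_1 [473.6 201.1  42.6] 8 [1.7 1.4 1.3]
scene knockout_1 [454.6 245.2  45.5] 8 [1.3 1.5 1.7]
scene knockout_1 [432.9 290.1  46.8] 8 [1.5 1.5 1.6]
scene knockout_1 [41
[... 329 characters left out ...]
.4 2.6]
top knockout_1 [472.5 200.   43.1] 8 [1.1 0.9 1.1]
top knockout_1 [451.3 244.   43.6] 7 [1.2 1.1 0.5]
top knockout_1 [429.2 290.6  48.6] 5 [1.  1.  1.4]
top knockout_1 [414.1 337.9  46.4] 8 [1.4 1.7 1.7]
top nose [ 338. -199.   11.] tail [ 358. -343.   11.] 145.3544571915 yaw 97.82191519119361 orig [ 350.5 -291.2   11. ]
scene nose [ 340. -196.   11.] tail [ 362. -337.   11.] 142.77482413354397 yaw 98.9925301610403 orig [ 354.3 -287.5   11. ]
slot [ 500.69492711 -169.20698739   70.        ] [ 491.28330518 -238.54211941   70.        ] 69.97098798397076 82.26985863698208
obst [613. 272.  -0.] [602. 265.  40.]
obst [727. 296.   0.] [713. 289.  40.]
obst [647. 392.  -0.] [636. 382.  40.]
```

```bash
python3 - <<'E'
from h import *
o=readout.get_obs(); R=cv2.Rodrigues(o["orientation"])[0]; print(R.round(3)); print(np.degrees(np.arctan2(R[1,1],R[0,1])),np.degrees(np.arctan2(R[1,2],R[0,2])),o["t"])
E
```

```text
[[ 0.     0.43   0.903]
 [-0.     0.903 -0.43 ]
 [-1.    -0.     0.   ]]
64.51556034873322 -25.484439633053295 9.9
```

apply_moves:
  commands:
    - [[0.025,-0.056,-0.006,-0.08],[0.05,-0.112,-0.012,-0.16],[0.075,-0.168,-0.02,-0.24],[0.1,-0.225,-0.025,-0.32],[0.125,-0.281,-0.03,-0.4],[0.15,-0.337,-0.035,-0.48],[0.175,-0.393,-0.04,-0.56],[0.2,-0.45,-0.05,-0.64]]
  gripper: 0.06

```text
t: 10.9
ee_pos: [469.5, 112.9, 355.2]
orientation: [0.847, 1.399, -0.845]
ft_force: [1.0, -0.6, 0.1]
width: 59.9
```

apply_moves:
  commands:
    - [[-0.01,-0.06,-0.01,-0.05],[-0.03,-0.12,-0.025,-0.1],[-0.05,-0.18,-0.04,-0.15],[-0.07,-0.24,-0.055,-0.2],[-0.09,-0.3,-0.07,-0.25],[-0.105,-0.36,-0.085,-0.3],[-0.117,-0.401,-0.105,-0.339],[-0.117,-0.401,-0.105,-0.339]]

```text
t: 11.9
ee_pos: [350.6, -289.2, 248.7]
orientation: [1.104, 1.274, -1.105]
ft_force: [0.3, 1.4, 1.2]
width: 60.1
```

```bash
python3 - <<'E'
from h import *
img,K,r,t=cam("scene"); crop(img,300,160,440,360,3.,"g1s.png")
img,K,r,t=cam("top"); crop(img,340,170,480,290,5,"g1t.png")
print(readout.get_obs()["ee_pos"])
E
```

```text
[ 351.3509212 -286.5532038  249.6018307]
```

View pics/g1s.png

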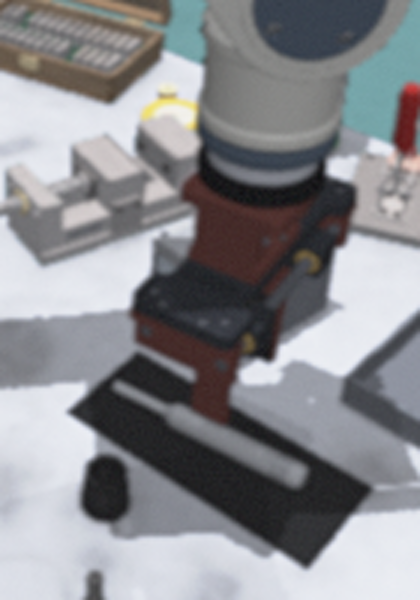

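View pics/g1t.png

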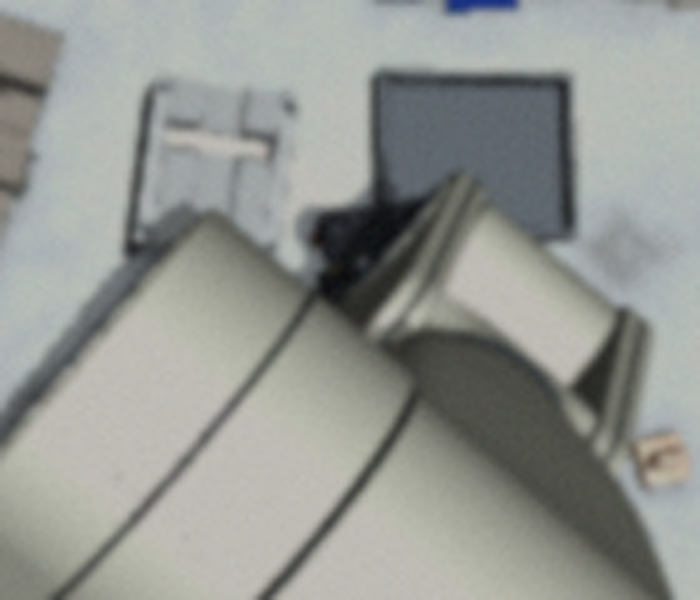

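apply_moves:
  commands:
    - [[0,0,-0.03,0],[0,0,-0.0625,0],[0,0,-0.0625,0],[0,0,-0.0625,0]]

```text
t: 12.5
ee_pos: [352.3, -285.2, 187.7]
orientation: [1.099, 1.276, -1.098]
ft_force: [0.4, 0.3, 0.0]
width: 59.9
```

apply_moves:
  commands:
    - [[0,0,0,0],[0,0,0,0],[0,0,0,0],[0,0,0,0],[0,0,0,0]]
  gripper: 0.0

```text
t: 13.12
ee_pos: [351.7, -286.4, 187.3]
orientation: [1.1, 1.275, -1.1]
ft_force: [0.4, 0.3, 1.6]
width: 15.8
```

apply_moves:
  commands:
    - [[0,0,0.05,0],[0.01,0.02,0.11,0.1],[0.04,0.07,0.16,0.25],[0.07,0.12,0.16,0.4],[0.1,0.17,0.16,0.55],[0.13,0.22,0.16,0.7],[0.16,0.27,0.16,0.85],[0.18,0.32,0.16,1.0]]

```text
t: 14.12
ee_pos: [532.5, 35.6, 347.0]
orientation: [0.328, 1.546, -0.328]
ft_force: [0.4, -0.4, -1.7]
width: 16.0
```

```bash
python3 - <<'E'
from h import *
o=readout.get_obs(); R=cv2.Rodrigues(o["orientation"])[0]; print(o["ee_pos"],np.degrees(np.arctan2(R[1,1],R[0,1])),o["qpos"].round(2),o["width"],o["ft_force"])
E
```

```text
[532.49083531  35.57537738 347.03562896] 66.0162073718605 [ 0.04  0.37  1.88 -0.    0.9  -1.11] 15.970496050539115 [ 0.39528984 -0.44357647 -1.65392313]
```

apply_moves:
  commands:
    - [[0.004,0.045,0,0.13],[0.007,0.09,0,0.27],[0.009,0.14,0,0.4],[0.01,0.19,0,0.54],[0.01,0.24,0,0.67],[0.005,0.29,-0.02,0.8],[0.001,0.305,-0.07,0.854],[0.001,0.305,-0.105,0.854]]

```text
t: 15.12
ee_pos: [531.4, 339.8, 239.9]
orientation: [-0.34, 1.546, 0.339]
ft_force: [0.2, -0.3, -2.0]
width: 15.8
```

```bash
python3 - <<'E'
from h import *
o=readout.get_obs(); R=cv2.Rodrigues(o["orientation"])[0]; print(o["ee_pos"],np.degrees(np.arctan2(R[1,1],R[0,1])),o["width"])
img,K,r,t=cam("scene"); crop(img,180,80,380,230,4,"k3s.png")
img,K,r,t=cam("top"); crop(img,190,120,320,250,5,"k3t.png")
E
```

```text
[531.43177725 339.79925293 239.87243994] 114.80705915527085 15.803539998735701
```

View pics/k3s.png

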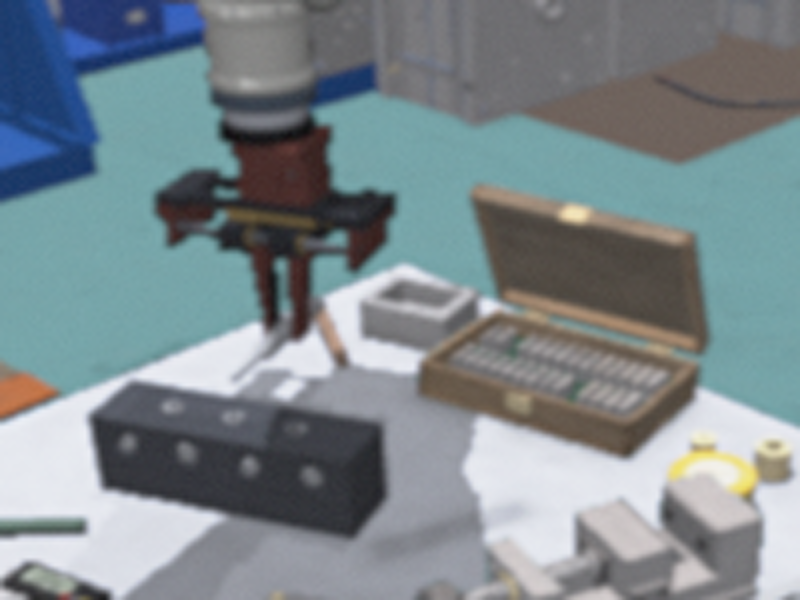

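View pics/k3t.png

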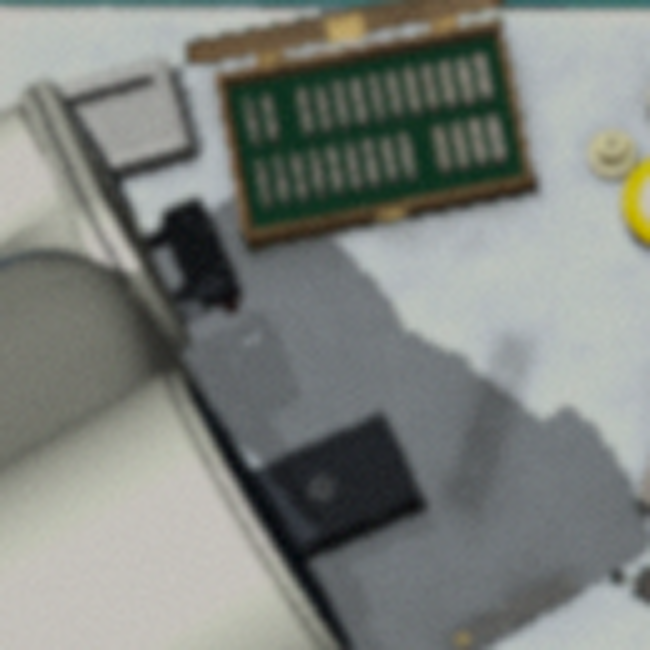

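```bash
python3 - <<'E'
from h import *
_,K,r,t=cam("scene")
print(readout.get_obs()["ee_pos"])
a=ray((239.2-.4,174.5-.4),65.5,K,r,t);print(a)
c,s=np.cos(np.radians(24.65)),np.sin(np.radians(24.65))
for p in (a,(531.9,338.2),(416.7,258.1),(413.3,255.8)): print(c*p[0]+s*p[1],-s*p[0]+c*p[1])
print(proj([[446.9,301,65.5]],K,r,t))
E
```

```text
[531.71292895 338.19457346 240.15183841]
[453.01183266 305.43285709  65.5       ]
539.1181235433418 88.66002245589263
624.4837349510603 85.53896645139986
486.3739894203583 60.78521543373162
482.32455254530106 60.11286062046253
[[238.04228471 175.26076563]]
```

apply_moves:
  commands:
    - [[0,0,-0.018,0],[0,0,-0.018,0],[-0.0064,-0.0029,-0.018,0],[-0.0127,-0.0058,-0.018,0],[-0.0164,-0.0075,-0.018,0],[-0.0182,-0.0083,-0.018,0],[-0.0209,-0.0096,-0.018,0],[-0.0209,-0.0096,-0.018,0]]

```text
t: 16.27
ee_pos: [512.1, 329.3, 224.6]
orientation: [-0.337, 1.543, 0.338]
ft_force: [2.5, 1.4, -1.4]
width: 15.7
```

```bash
cat > st.py <<'E'
from h import *
c,s=np.cos(np.radians(24.65)),np.sin(np.radians(24.65))
o=readout.get_obs(); R=cv2.Rodrigues(o["orientation"])[0]; p=o["ee_pos"]; f=o["ft_force"]
print("t",o["t"],"p",p.round(1),"yaw",np.degrees(np.arctan2(R[1,1],R[0,1])).round(2),"w",o["width"].round(1),"x'",(c*p[0]+s*p[1]).round(1),"lat",(-s*p[0]+c*p[1]).round(1),"F x' lat z",(c*f[0]+s*f[1]).round(1),(-s*f[0]+c*f[1]).round(1),f[2].round(1),"M",o["moment"].round(2))
E
python3 st.py; python3 - <<'E'
from h import *
img,K,r,t=cam("scene"); crop(img,200,110,300,220,5,"k3s2.png")
E
```

```text
Traceback (most recent call last):
  File "st.py", line 4, in <module>
    print("t",o["t"],"p",p.round(1),"yaw",np.degrees(np.arctan2(R[1,1],R[0,1])).round(2),"w",o["width"].round(1),"x'",(c*p[0]+s*p[1]).round(1),"lat",(-s*p[0]+c*p[1]).round(1),"F x' lat z",(c*f[0]+s*f[1]).round(1),(-s*f[0]+c*f[1]).round(1),f[2].round(1),"M",o["moment"].round(2))
                                                                                             ^^^^^^^^^^^^^^^^
AttributeError: 'float' object has no attribute 'round'
```

View pics/k3s2.png

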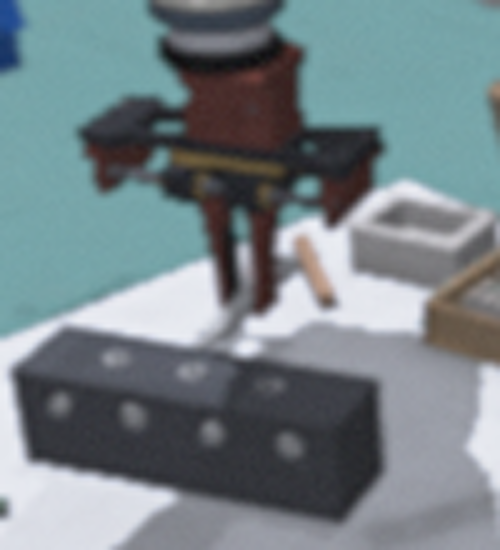

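```bash
sed -i 's/o\["width"\].round(1)/round(o["width"],1)/' st.py; python3 st.py;python3 st.py; python3 -c "
from h import *
cam('scene')"; python3 st.py
```

```text
t 16.325 p [512.1 329.3 224.5] yaw 114.65 w 15.6 x' 602.8 lat 85.7 F x' lat z 1.9 -1.2 -2.7 M [ 0.17 -0.28  0.02]
t 16.325 p [512.1 329.3 224.5] yaw 114.65 w 15.6 x' 602.8 lat 85.7 F x' lat z 1.9 -1.2 -2.7 M [ 0.17 -0.28  0.02]
t 16.375 p [512.1 329.3 224.5] yaw 114.65 w 15.5 x' 602.8 lat 85.7 F x' lat z 1.8 -1.0 -1.5 M [ 0.2  -0.31 -0.04]
```

apply_moves:
  commands:
    - [[0.0003,-0.0006,-0.002,0],[0.0003,-0.0006,-0.002,0],[-0.0025,-0.0018,-0.002,0],[-0.0052,-0.0031,-0.002,0],[-0.0052,-0.0031,-0.002,0]]

```text
t: 17.0
ee_pos: [506.2, 325.8, 222.2]
orientation: [-0.338, 1.545, 0.337]
ft_force: [-0.8, -0.3, -1.8]
width: 15.8
```

```bash
python3 st.py
```

```text
t 17.0 p [506.2 325.8 222.2] yaw 114.65 w 15.8 x' 595.9 lat 85.0 F x' lat z -0.8 0.1 -1.8 M [-0.02 -0.01  0.04]
```

apply_moves:
  commands:
    - [[-0.0036,-0.0017,0,0],[-0.0073,-0.0033,0,0],[-0.0109,-0.005,0,0],[-0.0145,-0.0067,0,0],[-0.0145,-0.0067,0,0]]

```text
t: 17.62
ee_pos: [495.0, 320.7, 224.1]
orientation: [-0.335, 1.533, 0.34]
ft_force: [11.2, 2.7, -3.2]
width: 15.9
```

```bash
python3 st.py
```

```text
t 17.625 p [495.  320.7 224.1] yaw 114.67 w 15.9 x' 583.6 lat 85.0 F x' lat z 11.3 -2.2 -3.2 M [ 0.73 -1.94  0.13]
```

apply_moves:
  commands:
    - [[-0.0036,-0.0017,0,0],[-0.0073,-0.0033,0,0],[-0.0109,-0.005,0,0],[-0.0109,-0.005,0,0]]

```text
t: 18.12
ee_pos: [484.2, 315.7, 224.1]
orientation: [-0.335, 1.533, 0.34]
ft_force: [12.0, 3.2, -2.5]
width: 15.6
```

```bash
python3 st.py; python3 - <<'E'
from h import *
img,K,r,t=cam("scene"); crop(img,190,130,290,220,7,"k3s3.png")
E
```

```text
t 18.125 p [484.2 315.7 224.1] yaw 114.67 w 15.6 x' 571.7 lat 85.0 F x' lat z 12.2 -2.1 -2.5 M [ 0.62 -2.    0.03]
```

View pics/k3s3.png

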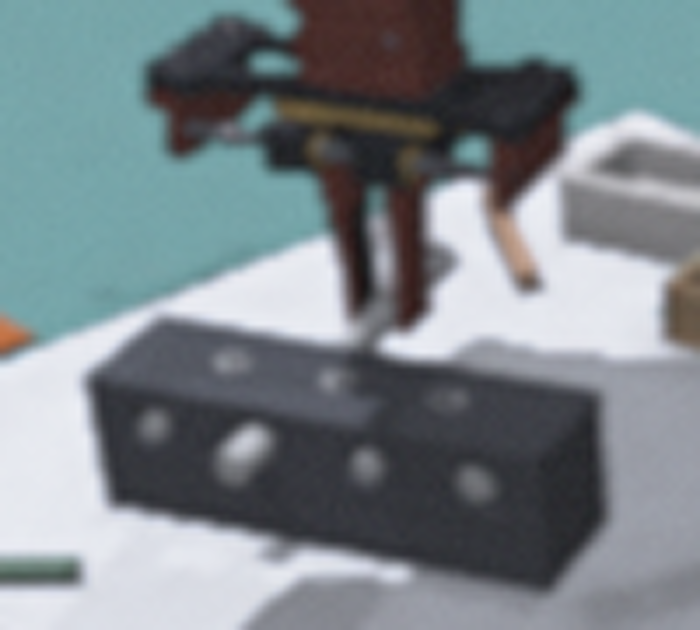

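apply_moves:
  commands:
    - [[-0.0036,-0.0017,0,0],[-0.0073,-0.0033,0,0],[-0.01,-0.0046,0,0],[-0.01,-0.0046,0,0]]

```text
t: 18.68
ee_pos: [474.4, 311.2, 224.1]
orientation: [-0.334, 1.533, 0.34]
ft_force: [10.9, 3.1, -2.6]
width: 15.8
```

```bash
python3 st.py; python3 - <<'E'
from h import *
img,K,r,t=cam("scene"); crop(img,190,130,290,220,7,"k3s4.png")
E
```

```text
t 18.675 p [474.4 311.2 224.1] yaw 114.66 w 15.8 x' 561.0 lat 85.0 F x' lat z 11.2 -1.7 -2.6 M [ 0.66 -2.2   0.11]
```

View pics/k3s4.png

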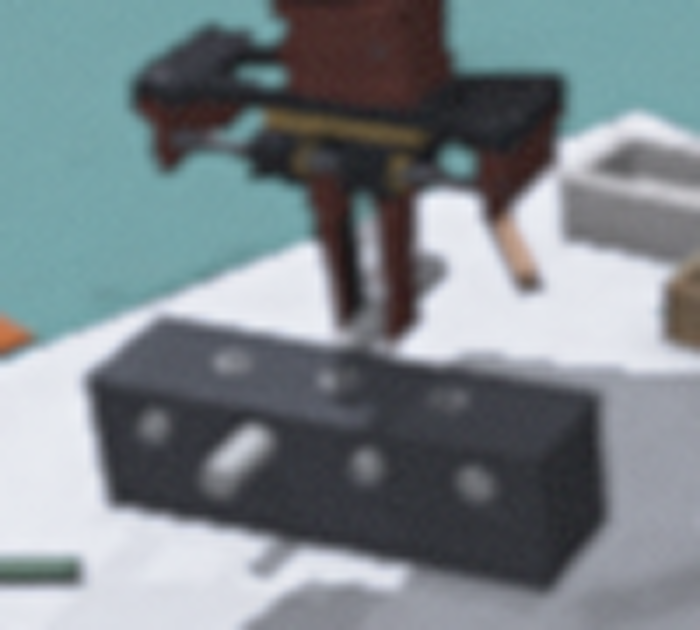

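```bash
python3 - <<'E'
from h import *
_,K,r,t=cam("scene")
c,s=np.cos(np.radians(24.65)),np.sin(np.radians(24.65))
for p in (0,20,30,35,40):
    X=482-30-p;L=85; print(p,(proj([[c*X-s*L,s*X+c*L,46]],K,r,t)[0]-[190,130])*7+3)
E
```

```text
0 [254.60684147 448.7513734 ]
20 [229.28886769 472.61816255]
30 [216.34941167 484.81595022]
35 [209.80774725 490.9826572 ]
40 [203.21741159 497.19524566]
```

apply_moves:
  commands:
    - [[-0.0027,-0.0013,0,0],[-0.0055,-0.0025,0,0],[-0.0055,-0.0025,0,0]]

```text
t: 19.15
ee_pos: [469.1, 308.7, 224.1]
orientation: [-0.334, 1.532, 0.34]
ft_force: [11.7, 2.2, -3.6]
width: 15.9
```

```bash
python3 st.py
```

```text
t 19.15 p [469.1 308.7 224.1] yaw 114.66 w 15.9 x' 555.1 lat 84.9 F x' lat z 11.5 -2.9 -3.6 M [ 0.63 -2.33  0.02]
```

apply_moves:
  commands:
    - [[0.025,0.0115,0,0],[0.0545,0.025,0,0],[0.0545,0.025,0,0],[0.0336,0.0704,0,0],[0.0336,0.0704,0,0],[0.0336,0.0704,0,0]]

```text
t: 19.9
ee_pos: [498.4, 377.2, 222.0]
orientation: [-0.339, 1.545, 0.338]
ft_force: [-0.5, 0.2, -1.1]
width: 16.1
```

```bash
python3 st.py
```

```text
t 19.9 p [498.4 377.2 222. ] yaw 114.7 w 16.1 x' 610.3 lat 135.0 F x' lat z -0.4 0.4 -1.1 M [ 0.07  0.05 -0.05]
```

apply_moves:
  commands:
    - [[-0.0055,-0.0025,0,0],[-0.0091,-0.0042,0,0],[-0.0127,-0.0058,0,0],[-0.0127,-0.0058,0,0]]

```text
t: 20.4
ee_pos: [486.4, 371.4, 222.3]
orientation: [-0.337, 1.545, 0.337]
ft_force: [1.0, -0.3, -1.8]
width: 15.9
```

```bash
python3 st.py
```

```text
t 20.4 p [486.4 371.4 222.3] yaw 114.63 w 15.9 x' 596.9 lat 134.7 F x' lat z 0.8 -0.7 -1.8 M [ 0.02  0.01 -0.  ]
```

Entered freely. Pushing the remaining 46 mm.

apply_moves:
  commands:
    - [[-0.0055,-0.0025,0,0],[-0.0109,-0.005,0,0],[-0.0164,-0.0075,0,0],[-0.0218,-0.01,0,0],[-0.0273,-0.0125,0,0],[-0.0327,-0.015,0,0],[-0.0382,-0.0175,0,0],[-0.0418,-0.0192,0,0]]

```text
t: 21.4
ee_pos: [448.0, 354.1, 224.1]
orientation: [-0.334, 1.533, 0.341]
ft_force: [12.7, 2.1, -3.2]
width: 16.0
```

```bash
python3 st.py; python3 - <<'E'
from h import *
img,K,r,t=cam("scene"); crop(img,190,130,290,220,7,"k4s.png")
E
```

```text
t 21.4 p [448.  354.1 224.1] yaw 114.69 w 16.0 x' 554.8 lat 135.0 F x' lat z 12.4 -3.4 -3.2 M [ 0.47 -2.48  0.1 ]
```

View pics/k4s.png

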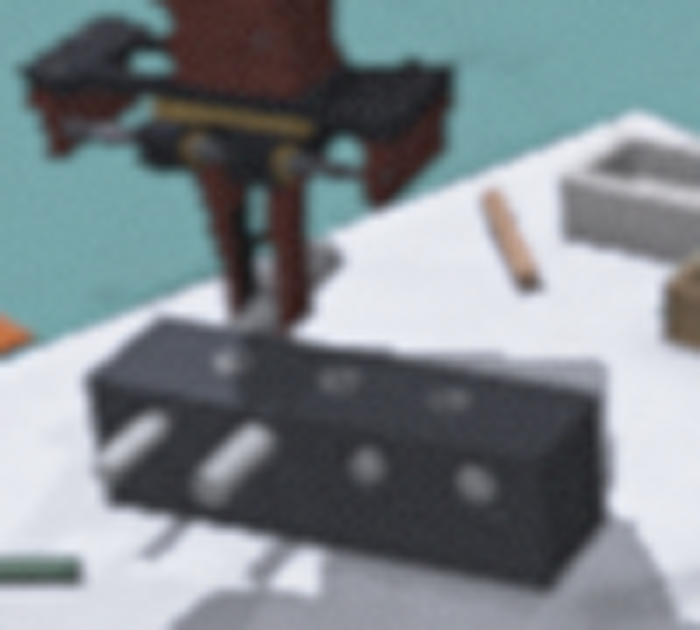

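apply_moves:
  commands:
    - [[0.025,0.0115,0,0],[0.0545,0.025,0,0],[0.0545,0.025,0,0],[0.0754,-0.0205,0,0],[0.0962,-0.0659,0,0],[0.0962,-0.0659,0,0],[0.0907,-0.0684,0,0],[0.0835,-0.0717,0,0]]

```text
t: 22.45
ee_pos: [527.6, 281.6, 222.5]
orientation: [-0.339, 1.543, 0.339]
ft_force: [3.3, -2.1, -2.0]
width: 15.5
```

```bash
python3 st.py
```

```text
t 22.45 p [527.6 281.6 222.5] yaw 114.76 w 15.5 x' 597.0 lat 35.9 F x' lat z 2.1 -3.3 -2.0 M [-0.24 -0.5   0.26]
```

apply_moves:
  commands:
    - [[0,0,0,0],[0,0,0,0]]

```text
t: 22.7
ee_pos: [527.5, 281.1, 222.1]
orientation: [-0.339, 1.546, 0.338]
ft_force: [-0.1, -2.2, -0.6]
width: 15.9
```

```bash
python3 st.py
```

```text
t 22.7 p [527.5 281.1 222.1] yaw 114.71 w 15.9 x' 596.7 lat 35.5 F x' lat z -1.1 -1.9 -0.6 M [-0.35  0.12  0.13]
```

apply_moves:
  commands:
    - [[-0.0053,-0.0028,0,0],[-0.0107,-0.0054,0,0],[-0.0162,-0.0079,0,0],[-0.0216,-0.0104,0,0],[-0.0271,-0.0129,0,0],[-0.0325,-0.0154,0,0],[-0.038,-0.0179,0,0],[-0.0416,-0.0196,0,0]]

```text
t: 23.7
ee_pos: [489.6, 262.9, 223.9]
orientation: [-0.334, 1.533, 0.339]
ft_force: [10.5, 3.4, -3.8]
width: 15.5
```

```bash
python3 st.py; python3 - <<'E'
from h import *
img,K,r,t=cam("scene"); crop(img,190,130,290,220,7,"k2s.png")
E
```

```text
t 23.7 p [489.6 262.9 223.9] yaw 114.62 w 15.5 x' 554.6 lat 34.8 F x' lat z 11.0 -1.3 -3.8 M [ 0.8  -1.92  0.  ]
```

View pics/k2s.png

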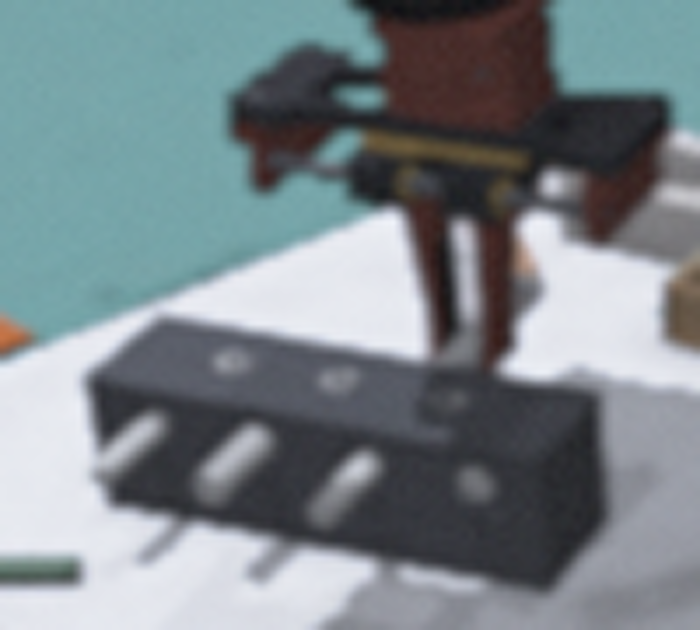

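apply_moves:
  commands:
    - [[0.025,0.0115,0,0],[0.0527,0.0242,0,0],[0.0527,0.0242,0,0],[0.0527,0.0242,0,0],[0.0632,0.0015,0,0],[0.0736,-0.0212,0,0],[0.0736,-0.0212,0,0],[0.0736,-0.0212,0,0]]

```text
t: 24.75
ee_pos: [559.5, 240.1, 222.2]
orientation: [-0.337, 1.545, 0.337]
ft_force: [-1.5, -0.2, -2.0]
width: 15.8
```

```bash
python3 st.py; python3 - <<'E'
from h import *
img,K,r,t=cam("scene"); crop(img,190,110,310,220,6,"k1s.png")
E
```

```text
t 24.75 p [559.5 240.1 222.2] yaw 114.62 w 15.8 x' 608.7 lat -15.1 F x' lat z -1.4 0.5 -2.0 M [ 0.09  0.05 -0.  ]
```

View pics/k1s.png

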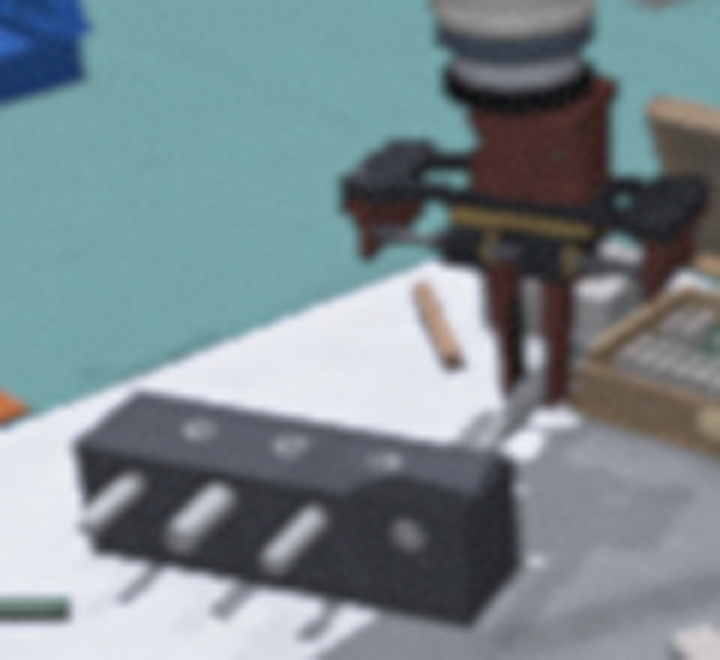

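apply_moves:
  commands:
    - [[-0.0036,-0.0017,0,0],[-0.0073,-0.0033,0,0],[-0.0109,-0.005,0,0],[-0.0109,-0.005,0,0]]

```text
t: 25.3
ee_pos: [548.9, 235.0, 222.2]
orientation: [-0.337, 1.545, 0.337]
ft_force: [-0.0, -0.0, -0.8]
width: 15.6
```

```bash
python3 st.py
```

```text
t 25.3 p [548.9 235.  222.2] yaw 114.65 w 15.6 x' 596.9 lat -15.4 F x' lat z -0.0 0.0 -0.8 M [ 0.02  0.01 -0.02]
```

apply_moves:
  commands:
    - [[-0.0055,-0.0025,0,0],[-0.0109,-0.005,0,0],[-0.0164,-0.0075,0,0],[-0.0218,-0.01,0,0],[-0.0273,-0.0125,0,0],[-0.0327,-0.015,0,0],[-0.0382,-0.0175,0,0],[-0.0418,-0.0192,0,0]]

```text
t: 26.3
ee_pos: [510.3, 217.1, 223.8]
orientation: [-0.335, 1.534, 0.338]
ft_force: [10.0, 5.5, -4.0]
width: 15.5
```

```bash
python3 st.py; python3 - <<'E'
from h import *
img,K,r,t=cam("scene"); crop(img,190,130,290,220,7,"k1s2.png")
E
```

```text
t 26.3 p [510.3 217.1 223.8] yaw 114.62 w 15.5 x' 554.4 lat -15.5 F x' lat z 11.4 0.9 -4.0 M [ 1.13 -1.71 -0.1 ]
```

View pics/k1s2.png

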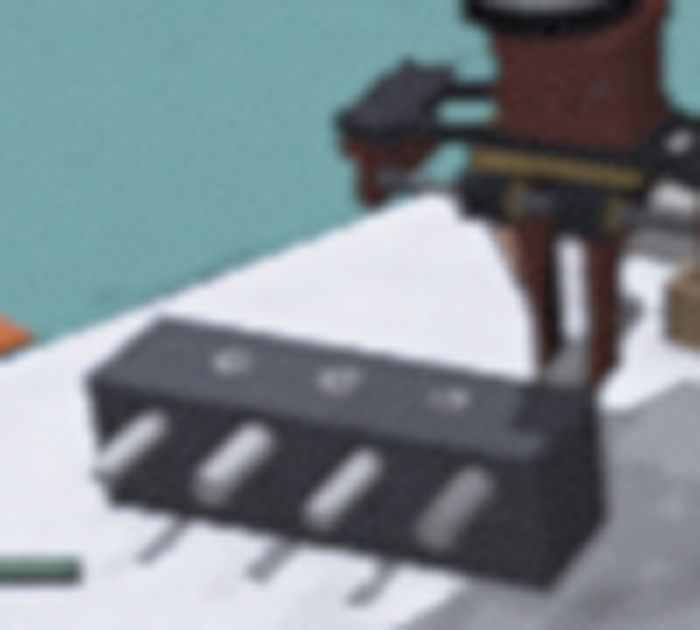

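apply_moves:
  commands:
    - [[0.025,0.0115,0,0],[0.0518,0.0238,0,0],[0.0518,0.0238,0,0],[0.0518,0.0238,0.05,0],[0.0518,0.0238,0.11,0],[0.052,0.01,0.14,-0.1],[0.045,-0.03,0.14,-0.25],[0.035,-0.08,0.14,-0.4]]

```text
t: 27.35
ee_pos: [541.2, 135.1, 362.5]
orientation: [-0.021, 1.571, 0.021]
ft_force: [-0.1, -0.5, -2.2]
width: 16.2
```

apply_moves:
  commands:
    - [[0,-0.05,0,-0.16],[-0.01,-0.1,0,-0.34],[-0.03,-0.15,0,-0.52],[-0.05,-0.2,0,-0.7],[-0.08,-0.26,0,-0.88],[-0.12,-0.31,0,-1.06],[-0.16,-0.36,0,-1.25],[-0.1909,-0.4222,0,-1.454]]

```text
t: 28.35
ee_pos: [355.6, -273.8, 362.0]
orientation: [1.091, 1.282, -1.091]
ft_force: [0.8, -1.0, -1.2]
width: 16.1
```

apply_moves:
  commands:
    - [[0,0,0,0],[0,0,0,0],[0,0,-0.05,0],[0,0,-0.1,0],[0,0,-0.13,0],[0,0,-0.13,0],[0,0,-0.13,0]]

```text
t: 29.22
ee_pos: [359.1, -273.0, 233.0]
orientation: [1.084, 1.283, -1.084]
ft_force: [1.4, -0.3, -2.2]
width: 16.0
```

```bash
python3 st.py; python3 - <<'E'
from h import *
img,K,r,t=cam("scene"); crop(img,300,160,440,360,3.,"ret.png")
E
```

```text
t 29.225 p [ 359.1 -273.   233. ] yaw 9.64 w 16.0 x' 212.5 lat -397.9 F x' lat z 1.2 -0.9 -2.2 M [ 0.    0.02 -0.01]
```

View pics/ret.png

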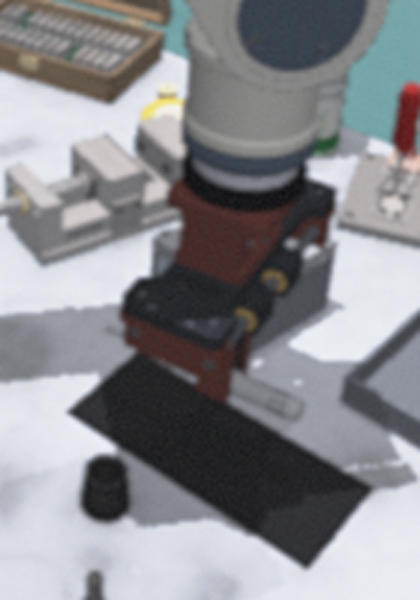

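apply_moves:
  commands:
    - [[-0.0072,-0.0138,0,-0.021],[-0.0072,-0.0138,-0.02,-0.021],[-0.0072,-0.0138,-0.042,-0.021],[-0.0072,-0.0138,-0.045,-0.021],[-0.0072,-0.0138,-0.045,-0.021]]

```text
t: 29.9
ee_pos: [351.1, -288.1, 188.0]
orientation: [1.102, 1.273, -1.102]
ft_force: [-0.4, -0.9, -1.8]
width: 15.8
```

```bash
python3 st.py
```

```text
t 29.9 p [ 351.1 -288.1  188. ] yaw 8.26 w 15.8 x' 199.0 lat -408.3 F x' lat z -0.7 -0.7 -1.8 M [-0.11  0.02 -0.02]
```

apply_moves:
  commands:
    - [[0,0,-0.0005,0],[0,0,-0.0005,0]]

```text
t: 30.15
ee_pos: [351.3, -287.7, 187.3]
orientation: [1.102, 1.273, -1.102]
ft_force: [-0.4, -1.0, 0.6]
width: 15.6
```

apply_moves:
  commands:
    - [[0,0,0,0],[0,0,0,0],[0,0,0,0],[0,0,0,0],[0,0,0.06,0],[0,0,0.12,0],[0,0,0.15,0]]
  gripper: 0.05

```text
t: 31.02
ee_pos: [351.4, -287.6, 339.5]
orientation: [1.101, 1.271, -1.101]
ft_force: [1.0, -0.1, -0.6]
width: 50.2
```

```bash
python3 st.py; python3 - <<'E'
from h import *
img,K,r,t=cam("scene"); crop(img,300,160,440,360,3.,"ret2.png")
E
```

```text
t 31.025 p [ 351.4 -287.6  339.5] yaw 8.31 w 50.2 x' 199.5 lat -408.0 F x' lat z 0.9 -0.5 -0.6 M [-0.01  0.05  0.03]
```

View pics/ret2.png

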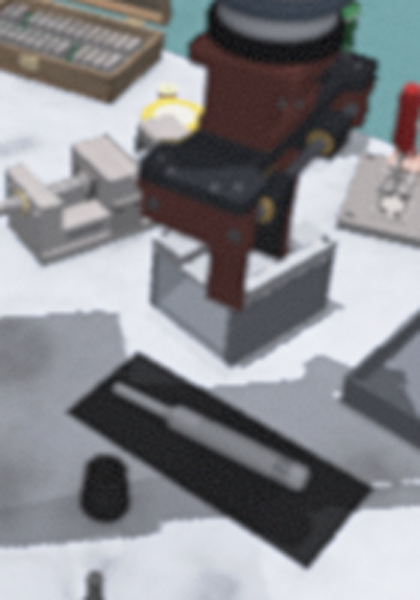

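apply_moves:
  commands:
    - [[0.02,0.05,0.02,-0.1],[0.05,0.1,0.02,-0.25],[0.09,0.15,0.02,-0.4],[0.1,0.2,0.02,-0.55],[0.1,0.25,0.02,-0.7],[0.1,0.3,0.02,-0.85],[0.09,0.35,0.02,-1.0],[0.08,0.4,0.02,-1.15]]
  gripper: 0.04

```text
t: 32.08
ee_pos: [430.5, 114.2, 356.4]
orientation: [1.903, 0.548, -1.904]
ft_force: [0.2, 1.1, 0.3]
width: 39.9
```

```bash
python3 st.py; python3 - <<'E'
from h import *
img,K,r,t=cam("scene"); crop(img,340,215,420,285,10,"ga_s.png")
img,K,r,t=cam("top"); crop(img,360,180,410,230,11,"ga_t.png")
E
```

```text
t 32.075 p [430.5 114.2 356.4] yaw -57.87 w 39.9 x' 438.9 lat -75.8 F x' lat z 0.6 1.0 0.3 M [-0.01  0.1  -0.03]
```

View pics/ga_s.png

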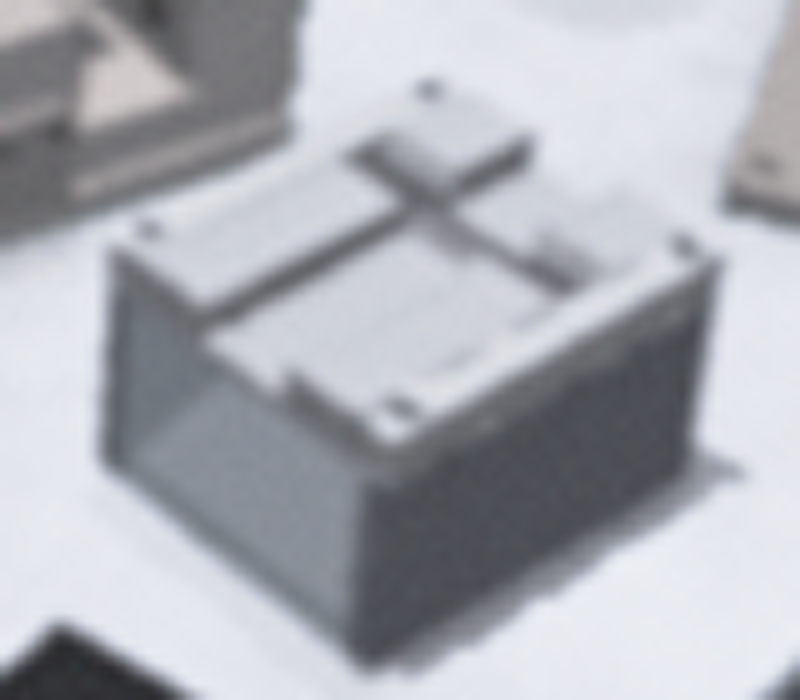

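View pics/ga_t.png

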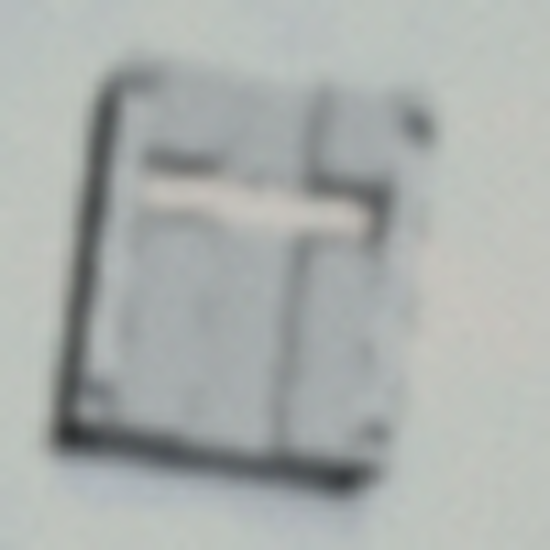

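```bash
cat > fitg.py <<'E'
from h import *
from scipy.optimize import least_squares
c_={c:cam(c)[1:] for c in("scene","top")}
def pose(P,x,y,a):
    P=np.asarray(P,float);ca,sa=np.cos(a),np.sin(a)
    return np.c_[x+ca*P[:,0]-sa*P[:,1],y+sa*P[:,0]+ca*P[:,1],P[:,2]]
S=np.array([(430,88),(150,228),(400,405),(685,245)])/10.+[340,215]-.45
T=np.array([(420,122),(95,390),(375,430)])/11.+[360,180]-.45
def B(a,b): return [(a,b,70),(-a,b,70),(-a,-b,70),(a,-b,70)]
def res(p,w):
    o=[];b=B(*p[3:])
    if "s" in w:o.append(proj(pose(b,*p[:3]),*c_["scene"])-S)
    if "t" in w:o.append(proj(pose([b[3],b[1],b[2]],*p[:3]),*c_["top"])-T)
    return np.concatenate(o).ravel()
for w in("s","t","st"):
    q=least_squares(res,[482,-203,-.13,48,39],args=(w,)); p=q.x
    print(w,p.round(1),"yaw",np.degrees(p[2]).round(2),"slot",pose([(18,0,70)],*p[:3]).round(1),np.round(q.fun,1))
# slot outline in top: ends
for p in ((145,180),(385,212)): print(ray(np.array(p)/11+[360,180]-.45,70,*c_["top"]).round(1))
P=pose([(18,0,67)],482.4,-203.3,-.13)
print("slot proj scene crop",(proj(P,*c_["scene"])[0]-[340,215]+.45)*10,"top",(proj(P,*c_["top"])[0]-[360,180]+.45)*11)
E
python3 fitg.py
```

```text
s [ 4.843e+02 -1.996e+02 -1.000e-01  4.660e+01  4.040e+01] yaw -8.58 slot [[ 502.1 -202.3   70. ]] [ 0.1 -0.2  0.   0.   0.   0.1 -0.1  0.1]
t [ 4.825e+02 -2.018e+02 -2.000e-01  4.660e+01  4.110e+01] yaw -9.0 slot [[ 500.3 -204.6   70. ]] [-0.2 -0.   0.  -0.2  0.2  0.3]
st [ 4.832e+02 -2.005e+02 -2.000e-01  4.650e+01  4.080e+01] yaw -8.77 slot [[ 501.  -203.3   70. ]] [ 0.1  0.1 -0.   0.3  0.2  0.6  0.1  0.6 -0.8 -0.3 -0.2 -0.4 -0.3 -0. ]
[ 504.3 -169.5   70. ]
[ 495.1 -239.3   70. ]
slot proj scene crop [476.26970887 227.71051061] top [267.43326343 196.11213856]
```

apply_moves:
  commands:
    - [[-0.02,0.05,-0.02,-0.05],[-0.045,0.1,-0.05,-0.1],[-0.068,0.147,-0.08,-0.131],[-0.068,0.147,-0.08,-0.131],[-0.068,0.147,-0.08,-0.131],[-0.068,0.147,-0.08,-0.131]]
  gripper: 0.04

```text
t: 33.02
ee_pos: [364.2, 258.4, 277.4]
orientation: [1.983, 0.436, -1.981]
ft_force: [0.9, 0.2, 0.0]
width: 40.2
```

```bash
python3 st.py; python3 - <<'E'
from h import *
img,K,r,t=cam("scene"); crop(img,190,120,290,220,6,"p3s.png")
img,K,r,t=cam("top"); crop(img,190,150,310,270,5,"p3t.png")
E
```

```text
t 33.025 p [364.2 258.4 277.4] yaw -65.19 w 40.2 x' 438.8 lat 83.0 F x' lat z 0.9 -0.2 0.0 M [-0.05  0.17 -0.08]
```

View pics/p3s.png

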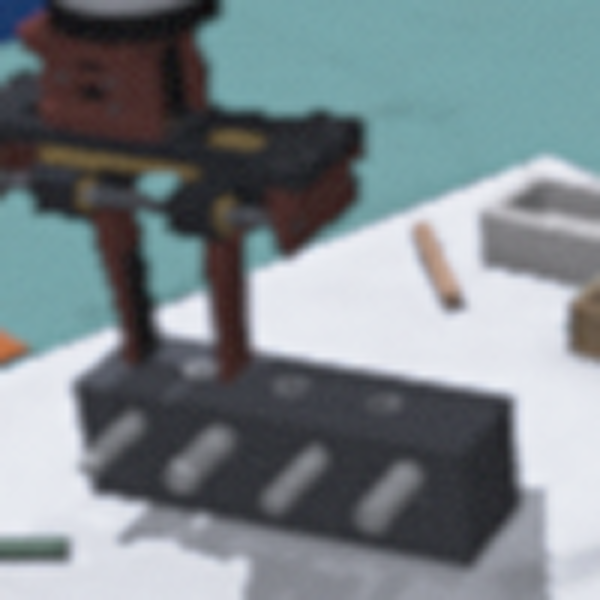

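apply_moves:
  commands:
    - [[-0.0015,0.0015,-0.01,0],[-0.0015,0.0015,-0.03,0],[-0.0015,0.0015,-0.05,0],[-0.0015,0.0015,-0.0594,0],[-0.0015,0.0015,-0.0594,0]]

```text
t: 33.75
ee_pos: [361.5, 260.9, 216.8]
orientation: [1.979, 0.437, -1.982]
ft_force: [-0.1, -0.4, -0.7]
width: 40.0
```

```bash
python3 st.py
```

```text
t 33.75 p [361.5 260.9 216.8] yaw -65.1 w 40.0 x' 437.4 lat 86.3 F x' lat z -0.3 -0.3 -0.7 M [-0.06  0.11 -0.  ]
```

apply_moves:
  commands:
    - [[0,0,0,0],[0,0,0,0],[0,0,0,0],[0,0,0,0],[0,0,0,0]]
  gripper: 0.0

```text
t: 34.38
ee_pos: [361.7, 259.9, 217.7]
orientation: [1.979, 0.436, -1.981]
ft_force: [4.8, -13.4, 3.9]
width: 14.7
```

```bash
python3 st.py
```

```text
t 34.375 p [361.7 259.9 217.7] yaw -65.08 w 14.7 x' 437.1 lat 85.3 F x' lat z -1.2 -14.2 3.9 M [-2.18 -0.89 -0.28]
```

apply_moves:
  commands:
    - [[0.001,-0.0018,0,0],[-0.0085,-0.006,0,0],[-0.0175,-0.0101,0,0],[-0.0265,-0.014,0,0],[-0.04,-0.021,0,0],[-0.045,-0.023,0,0],[-0.045,-0.023,0,0]]

```text
t: 35.25
ee_pos: [316.1, 238.0, 217.4]
orientation: [1.98, 0.438, -1.981]
ft_force: [-0.0, 0.5, -1.7]
width: 14.3
```

```bash
python3 st.py; python3 - <<'E'
from h import *
img,K,r,t=cam("scene"); crop(img,170,120,290,220,6,"p3s2.png")
E
```

```text
t 35.25 p [316.1 238.  217.4] yaw -65.07 w 14.3 x' 386.6 lat 84.4 F x' lat z 0.2 0.5 -1.7 M [-0.07  0.16 -0.  ]
```

View pics/p3s2.png

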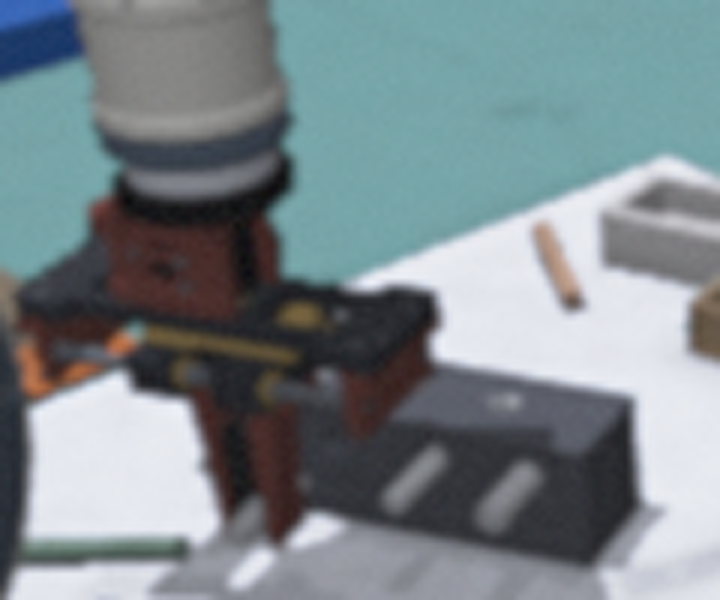

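apply_moves:
  commands:
    - [[0,0,0.06,0],[0.01,0,0.12,0],[0.05,-0.04,0.13,0.12],[0.09,-0.08,0.13,0.25],[0.12,-0.13,0.13,0.38],[0.14,-0.18,0.13,0.5],[0.16,-0.23,0.13,0.62],[0.17,-0.28,0.13,0.74]]

```text
t: 36.3
ee_pos: [487.8, -43.9, 347.6]
orientation: [1.493, 0.996, -1.491]
ft_force: [1.0, 0.7, -1.1]
width: 13.9
```

apply_moves:
  commands:
    - [[0.005,-0.05,0,0.08],[0.01,-0.1,0,0.16],[0.014,-0.15,-0.02,0.244],[0.014,-0.163,-0.04,0.244],[0.014,-0.163,-0.04,0.244],[0.014,-0.163,-0.04,0.244]]

```text
t: 37.05
ee_pos: [500.7, -203.9, 307.4]
orientation: [1.32, 1.134, -1.32]
ft_force: [-0.9, -0.5, -1.6]
width: 14.4
```

```bash
python3 st.py; python3 - <<'E'
from h import *
img,K,r,t=cam("scene"); crop(img,330,170,430,290,5,"g3s.png")
img,K,r,t=cam("top"); crop(img,340,160,440,260,6,"g3t.png")
E
```

```text
t 37.05 p [ 500.7 -203.9  307.4] yaw -8.69 w 14.4 x' 370.0 lat -394.1 F x' lat z -1.0 -0.1 -1.6 M [-0.1   0.06 -0.04]
```

View pics/g3s.png

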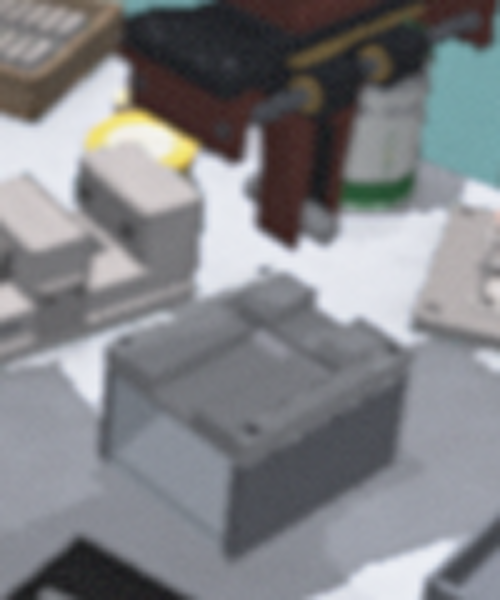

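View pics/g3t.png

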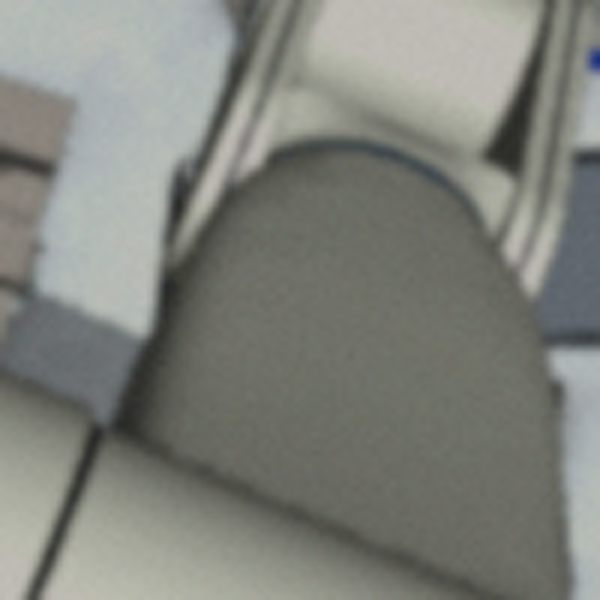

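apply_moves:
  commands:
    - [[0,-0.0006,-0.03,0],[0,-0.0006,-0.05,0],[0,-0.0006,-0.058,0],[0,-0.0006,-0.058,0],[0,-0.0006,-0.058,0]]

```text
t: 37.78
ee_pos: [501.1, -205.4, 250.3]
orientation: [1.32, 1.132, -1.319]
ft_force: [0.0, -0.3, -0.8]
width: 14.4
```

```bash
python3 st.py; python3 - <<'E'
from h import *
img,K,r,t=cam("scene"); crop(img,330,190,430,290,6,"g3s2.png")
E
```

```text
t 37.775 p [ 501.1 -205.4  250.3] yaw -8.69 w 14.4 x' 369.7 lat -395.7 F x' lat z -0.1 -0.3 -0.8 M [-0.09  0.03 -0.04]
```

View pics/g3s2.png

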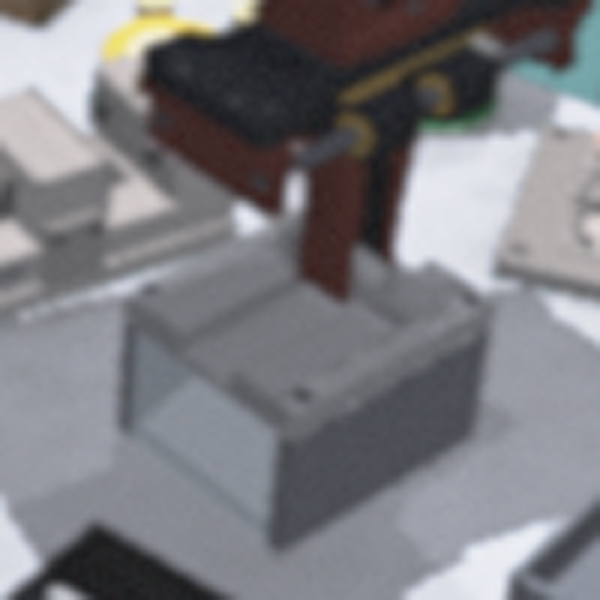

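apply_moves:
  commands:
    - [[0,0.0004,-0.003,0],[0,0.0004,-0.0063,0],[0,0.0004,-0.0063,0]]

```text
t: 38.2
ee_pos: [500.5, -205.1, 242.8]
orientation: [1.32, 1.134, -1.321]
ft_force: [-1.1, 0.6, -0.7]
width: 14.2
```

```bash
python3 st.py
```

```text
t 38.2 p [ 500.5 -205.1  242.8] yaw -8.71 w 14.2 x' 369.3 lat -395.1 F x' lat z -0.7 1.0 -0.7 M [-0.06  0.12  0.08]
```

No contact, so the fingers are in the groove. I'll release a little, then regrip to see whether the dowel stayed in the lead-in.

apply_moves:
  commands:
    - [[0,0,0,0],[0,0,0,0],[0,0,0,0],[0,0,0,0]]
  gripper: 0.026

```text
t: 38.7
ee_pos: [500.7, -205.1, 243.1]
orientation: [1.32, 1.133, -1.32]
ft_force: [-0.1, -0.3, 1.6]
width: 25.8
```

```bash
python3 st.py; python3 - <<'E'
from h import *
img,K,r,t=cam("scene"); crop(img,330,190,430,290,6,"g3s3.png")
E
```

```text
t 38.7 p [ 500.7 -205.1  243.1] yaw -8.71 w 25.8 x' 369.5 lat -395.3 F x' lat z -0.2 -0.2 1.6 M [-0.03  0.07  0.04]
```

View pics/g3s3.png

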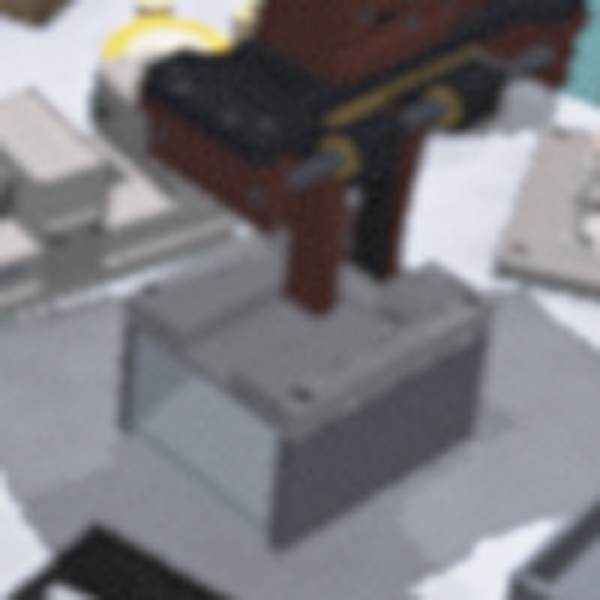

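apply_moves:
  commands:
    - [[0,0,0,0],[0,0,0,0],[0,0,0,0],[0,0,0,0]]
  gripper: 0.0

```text
t: 39.25
ee_pos: [500.1, -205.0, 242.9]
orientation: [1.32, 1.135, -1.321]
ft_force: [-3.4, 0.3, 1.6]
width: 14.5
```

```bash
python3 st.py
```

```text
t 39.25 p [ 500.1 -205.   242.9] yaw -8.7 w 14.5 x' 369.1 lat -394.9 F x' lat z -2.9 1.7 1.6 M [-0.07  0.88  0.07]
```

apply_moves:
  commands:
    - [[0,0,0.05,0],[0,0,0.07,0],[0,-0.05,0.07,0],[0,-0.1,0.07,0],[0.003,-0.155,0.05,0],[0.003,-0.155,0.02,0],[0.003,-0.155,0.02,0]]

```text
t: 40.12
ee_pos: [502.9, -360.1, 260.9]
orientation: [1.321, 1.137, -1.322]
ft_force: [-1.1, -0.5, 0.1]
width: 13.8
```

```bash
python3 st.py; python3 - <<'E'
from h import *
img,K,r,t=cam("scene"); crop(img,380,210,520,330,5,"t1s.png")
print([ (d["position"],d["conf"]) for d in models.place_of("scene","tray")])
E
```

```text
t 40.125 p [ 502.9 -360.1  260.9] yaw -8.78 w 13.8 x' 306.8 lat -537.1 F x' lat z -1.2 0.0 0.1 M [-0.03  0.08 -0.06]
[([500.4, -385.0, -4.1], 0.82), ([500.4, -206.4, 71.4], 0.63), ([501.1, -357.5, 86.1], 0.16)]
```

View pics/t1s.png

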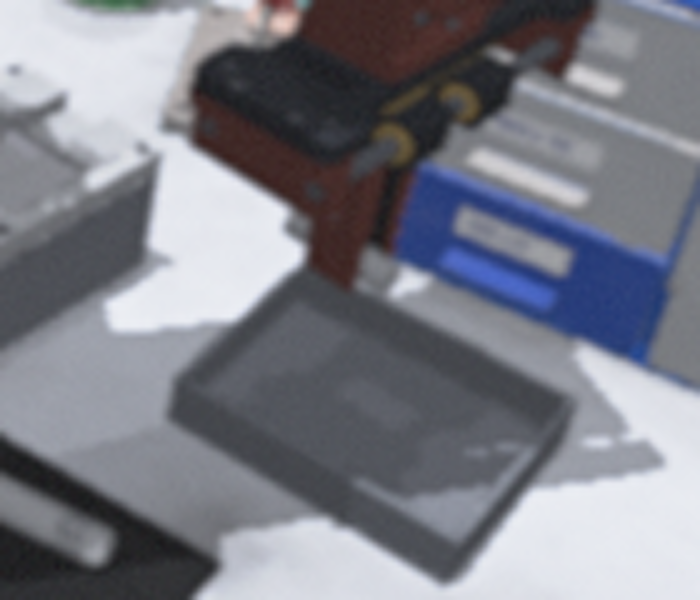

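```bash
python3 - <<'E'
from h import *
_,K,r,t=cam("scene")
for p in ((395,250),(650,355)): print(ray((380+p[0]/5,210+p[1]/5),0,K,r,t).round())
E
```

```text
[ 623. -339.    0.]
[ 635. -456.    0.]
```

apply_moves:
  commands:
    - [[-0.005,0,-0.03,0],[-0.005,0,-0.055,0],[-0.005,0,-0.068,0],[-0.005,0,-0.0719,0],[-0.005,0,-0.0719,0]]

```text
t: 40.9
ee_pos: [499.1, -360.2, 191.9]
orientation: [1.32, 1.132, -1.32]
ft_force: [0.8, -0.4, -1.2]
width: 14.4
```

```bash
python3 st.py
```

```text
t 40.9 p [ 499.1 -360.2  191.9] yaw -8.69 w 14.4 x' 303.4 lat -535.5 F x' lat z 0.5 -0.7 -1.2 M [-0.11  0.09  0.01]
```

apply_moves:
  commands:
    - [[0,0,0,0],[0,0,0,0],[0,0,0,0],[0,0,0.03,0],[0,0,0.09,0],[0,0,0.14,0],[0,0,0.14,0]]
  gripper: 0.03

```text
t: 41.78
ee_pos: [499.7, -361.0, 335.8]
orientation: [1.32, 1.125, -1.317]
ft_force: [0.5, -0.7, -0.1]
width: 30.0
```

```bash
python3 st.py; python3 - <<'E'
from h import *
img,K,r,t=cam("scene"); crop(img,380,210,520,330,5,"t1s2.png")
E
```

```text
t 41.775 p [ 499.7 -361.   335.8] yaw -8.71 w 30.0 x' 303.6 lat -536.5 F x' lat z 0.2 -0.9 -0.1 M [-0.08  0.07  0.01]
```

View pics/t1s2.png

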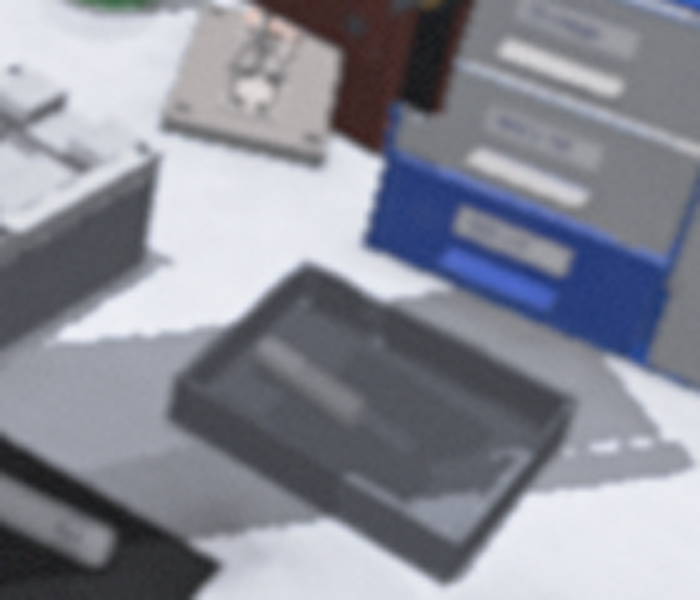

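apply_moves:
  commands:
    - [[0,0.06,0,-0.11],[0,0.12,0,-0.22],[-0.01,0.18,0,-0.33],[-0.02,0.24,0,-0.44],[-0.03,0.3,0,-0.55],[-0.04,0.36,0,-0.66],[-0.05,0.41,0,-0.77],[-0.065,0.46,0,-0.88]]
  gripper: 0.04

```text
t: 42.82
ee_pos: [432.6, 101.4, 329.9]
orientation: [1.918, 0.526, -1.922]
ft_force: [0.4, -0.5, -0.7]
width: 39.8
```

```bash
python3 st.py
```

```text
t 42.825 p [432.6 101.4 329.9] yaw -59.34 w 39.8 x' 435.5 lat -88.3 F x' lat z 0.1 -0.6 -0.7 M [-0.04  0.06 -0.01]
```

apply_moves:
  commands:
    - [[-0.014,0.033,-0.02,-0.05],[-0.028,0.067,-0.05,-0.104],[-0.028,0.067,-0.05,-0.104],[-0.028,0.067,-0.05,-0.104]]

```text
t: 43.32
ee_pos: [405.5, 166.6, 280.6]
orientation: [1.978, 0.438, -1.982]
ft_force: [0.6, -0.1, -0.3]
width: 40.0
```

```bash
python3 st.py
```

```text
t 43.325 p [405.5 166.6 280.6] yaw -65.02 w 40.0 x' 438.0 lat -17.7 F x' lat z 0.5 -0.4 -0.3 M [-0.02  0.16  0.02]
```

apply_moves:
  commands:
    - [[-0.0006,0.0014,-0.02,-0.006],[-0.0006,0.0014,-0.045,-0.006],[-0.0006,0.0014,-0.0626,-0.006],[-0.0006,0.0014,-0.0626,-0.006],[-0.0006,0.0014,-0.0626,-0.006]]

```text
t: 43.95
ee_pos: [405.6, 167.9, 219.3]
orientation: [1.986, 0.431, -1.984]
ft_force: [0.2, -0.1, -0.5]
width: 40.2
```

```bash
python3 st.py
```

```text
t 43.95 p [405.6 167.9 219.3] yaw -65.49 w 40.2 x' 438.7 lat -16.6 F x' lat z 0.2 -0.2 -0.5 M [0.   0.08 0.01]
```

apply_moves:
  commands:
    - [[0,0,0,0],[0,0,0,0],[0,0,0,0],[0,0,0,0],[0,0,0,0]]
  gripper: 0.0

```text
t: 44.58
ee_pos: [405.2, 167.9, 218.8]
orientation: [1.984, 0.432, -1.984]
ft_force: [1.1, -5.4, 3.5]
width: 14.5
```

```bash
python3 st.py
```

```text
t 44.575 p [405.2 167.9 218.8] yaw -65.42 w 14.5 x' 438.3 lat -16.4 F x' lat z -1.3 -5.4 3.5 M [-1.04 -0.13 -0.14]
```

apply_moves:
  commands:
    - [[0.0003,-0.0007,0,0],[-0.0088,-0.0049,0,0],[-0.0179,-0.009,0,0],[-0.027,-0.0132,0,0],[-0.0406,-0.0195,0,0],[-0.0406,-0.0195,0,0]]

```text
t: 45.32
ee_pos: [362.9, 148.1, 218.4]
orientation: [1.982, 0.432, -1.987]
ft_force: [-0.2, 0.2, -1.1]
width: 14.4
```

```bash
python3 st.py
```

```text
t 45.325 p [362.9 148.1 218.4] yaw -65.44 w 14.4 x' 391.6 lat -16.7 F x' lat z -0.1 0.3 -1.1 M [-0.05  0.14  0.03]
```

apply_moves:
  commands:
    - [[0,0,0.06,0],[0.015,-0.02,0.11,0.12],[0.04,-0.06,0.12,0.25],[0.07,-0.11,0.12,0.38],[0.095,-0.16,0.12,0.51],[0.115,-0.21,0.12,0.64],[0.13,-0.26,0.12,0.77],[0.135,-0.31,0.12,0.89]]

```text
t: 46.32
ee_pos: [500.2, -163.2, 338.6]
orientation: [1.39, 1.081, -1.389]
ft_force: [0.9, -0.3, -0.6]
width: 14.1
```

```bash
python3 st.py
```

```text
t 46.325 p [ 500.2 -163.2  338.6] yaw -14.21 w 14.1 x' 386.5 lat -356.9 F x' lat z 0.7 -0.7 -0.6 M [-0.08  0.1  -0.03]
```

apply_moves:
  commands:
    - [[0.0005,-0.0422,-0.03,0.096],[0.0005,-0.0422,-0.08,0.096],[0.0005,-0.0422,-0.08,0.096],[0.0005,-0.0422,-0.08,0.096]]

```text
t: 46.82
ee_pos: [500.4, -203.3, 259.5]
orientation: [1.323, 1.131, -1.323]
ft_force: [0.4, 0.2, -0.4]
width: 14.4
```

```bash
python3 st.py
```

```text
t 46.825 p [ 500.4 -203.3  259.5] yaw -8.92 w 14.4 x' 370.0 lat -393.4 F x' lat z 0.4 0.0 -0.4 M [-0.04  0.12  0.06]
```

apply_moves:
  commands:
    - [[-0.0006,-0.0015,0,0.004],[-0.0006,-0.0015,-0.01,0.004],[-0.0006,-0.0015,-0.0162,0.004],[-0.0006,-0.0015,-0.0162,0.004]]

```text
t: 47.32
ee_pos: [499.5, -204.8, 242.4]
orientation: [1.32, 1.133, -1.32]
ft_force: [-0.3, -0.0, 1.8]
width: 14.0
```

```bash
python3 st.py
```

```text
t 47.325 p [ 499.5 -204.8  242.4] yaw -8.7 w 14.0 x' 368.5 lat -394.4 F x' lat z -0.3 0.1 1.8 M [0.09 0.09 0.03]
```

apply_moves:
  commands:
    - [[0,0,0,0],[0,0,0,0],[0,0,0,0],[0,0,0,0]]
  gripper: 0.026

```text
t: 47.82
ee_pos: [499.4, -205.0, 242.4]
orientation: [1.32, 1.133, -1.32]
ft_force: [0.8, 0.4, 2.4]
width: 25.9
```

apply_moves:
  commands:
    - [[0,0,0,0],[0,0,0,0],[0,0,0,0],[0,0,0,0]]
  gripper: 0.0

```text
t: 48.32
ee_pos: [499.6, -205.0, 242.4]
orientation: [1.32, 1.133, -1.32]
ft_force: [1.8, -0.5, 1.4]
width: 14.1
```

```bash
python3 st.py
```

```text
t 48.325 p [ 499.6 -205.   242.4] yaw -8.71 w 14.1 x' 368.6 lat -394.7 F x' lat z 1.4 -1.2 1.4 M [-0.14 -0.37  0.03]
```

apply_moves:
  commands:
    - [[0,0,0.05,0],[0,0,0.07,0],[0,-0.05,0.07,0],[0,-0.1,0.07,0],[0,-0.15,0.07,0],[-0.002,-0.213,0.05,0],[-0.002,-0.213,0.02,0],[-0.002,-0.213,0.02,0]]

```text
t: 49.32
ee_pos: [495.6, -417.5, 259.2]
orientation: [1.322, 1.14, -1.324]
ft_force: [0.2, -0.1, 0.2]
width: 14.0
```

```bash
python3 st.py; python3 - <<'E'
from h import *
img,K,r,t=cam("scene"); crop(img,380,210,520,330,5,"t2s.png")
E
```

```text
t 49.325 p [ 495.6 -417.5  259.2] yaw -8.78 w 14.0 x' 276.3 lat -586.2 F x' lat z 0.2 -0.2 0.2 M [-0.02  0.09 -0.02]
```

View pics/t2s.png

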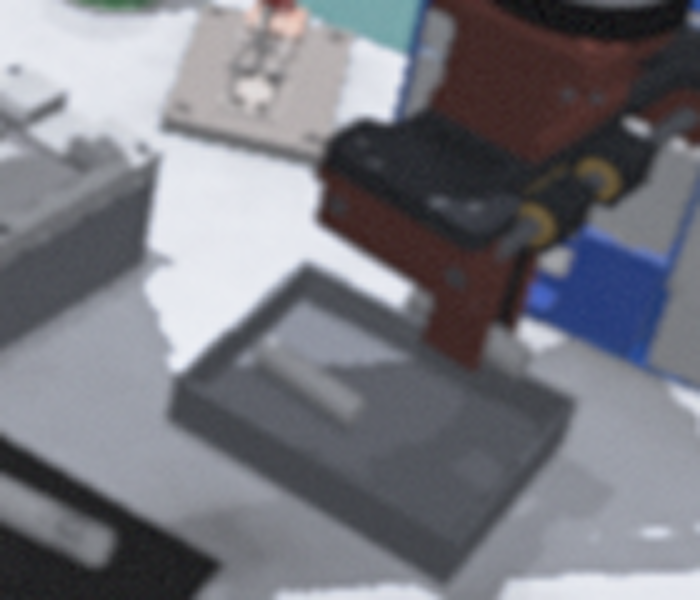

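apply_moves:
  commands:
    - [[0.002,0,-0.03,0],[0.002,0,-0.055,0],[0.002,0,-0.065,0],[0.002,0,-0.068,0],[0.002,0,-0.068,0]]

```text
t: 50.0
ee_pos: [499.8, -417.9, 195.4]
orientation: [1.32, 1.132, -1.32]
ft_force: [1.1, -0.7, 0.2]
width: 14.3
```

```bash
python3 st.py
```

```text
t 50.0 p [ 499.8 -417.9  195.4] yaw -8.69 w 14.3 x' 279.9 lat -588.3 F x' lat z 0.7 -1.1 0.2 M [-0.05  0.06 -0.02]
```

apply_moves:
  commands:
    - [[0,0,0,0],[0,0,0,0],[0,0,0,0],[0,0,0.03,0],[0,0,0.09,0],[0,0,0.14,0],[0,0,0.14,0]]
  gripper: 0.03

```text
t: 50.88
ee_pos: [500.4, -418.9, 339.3]
orientation: [1.32, 1.124, -1.317]
ft_force: [-0.8, -0.3, -0.6]
width: 30.1
```

```bash
python3 st.py; python3 - <<'E'
from h import *
img,K,r,t=cam("scene"); crop(img,380,210,520,330,5,"t2s2.png")
E
```

```text
t 50.875 p [ 500.4 -418.9  339.3] yaw -8.71 w 30.1 x' 280.1 lat -589.4 F x' lat z -0.9 0.1 -0.6 M [-0.02  0.07  0.01]
```

View pics/t2s2.png

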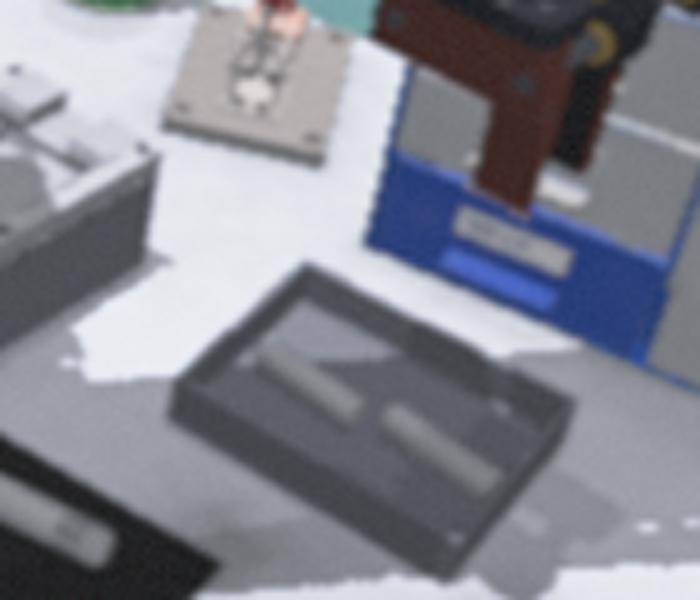

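apply_moves:
  commands:
    - [[0,0.06,0,-0.1],[0,0.12,0,-0.2],[0,0.18,0,-0.3],[-0.005,0.24,0,-0.4],[-0.015,0.3,0,-0.5],[-0.025,0.36,0,-0.6],[-0.035,0.42,0,-0.7],[-0.05,0.48,0,-0.8]]
  gripper: 0.04

```text
t: 51.92
ee_pos: [448.3, 63.8, 333.1]
orientation: [1.868, 0.594, -1.872]
ft_force: [0.8, -0.1, 0.0]
width: 40.2
```

```bash
python3 st.py
```

```text
t 51.925 p [448.3  63.8 333.1] yaw -54.76 w 40.2 x' 434.1 lat -129.0 F x' lat z 0.7 -0.4 0.0 M [-0.04  0.07 -0.01]
```

apply_moves:
  commands:
    - [[-0.02,0.05,-0.01,-0.06],[-0.042,0.1,-0.03,-0.12],[-0.065,0.151,-0.058,-0.185],[-0.065,0.151,-0.058,-0.185],[-0.065,0.151,-0.058,-0.185]]

```text
t: 52.55
ee_pos: [384.0, 212.9, 275.5]
orientation: [1.978, 0.437, -1.982]
ft_force: [-0.4, 0.8, -0.5]
width: 40.0
```

```bash
python3 st.py; python3 - <<'E'
from h import *
img,K,r,t=cam("scene"); crop(img,190,120,290,220,6,"p2s.png")
E
```

```text
t 52.55 p [384.  212.9 275.5] yaw -65.06 w 40.0 x' 437.8 lat 33.3 F x' lat z -0.0 0.9 -0.5 M [-0.08  0.17  0.03]
```

View pics/p2s.png

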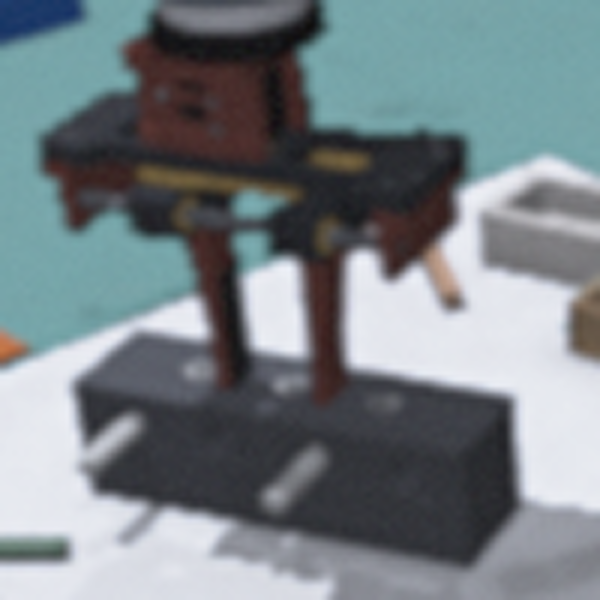

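apply_moves:
  commands:
    - [[0,0,-0.02,-0.005],[0,0,-0.04,-0.005],[0,0,-0.059,-0.005],[0,0,-0.059,-0.005],[0,0,-0.059,-0.005]]

```text
t: 53.22
ee_pos: [385.0, 212.4, 218.0]
orientation: [1.986, 0.431, -1.985]
ft_force: [0.0, 0.3, 0.7]
width: 40.0
```

apply_moves:
  commands:
    - [[0,0,0,0],[0,0,0,0],[0,0,0,0],[0,0,0,0],[0,0,0,0]]
  gripper: 0.0

```text
t: 53.85
ee_pos: [384.4, 213.1, 217.5]
orientation: [1.985, 0.432, -1.984]
ft_force: [0.8, -2.9, 3.1]
width: 11.2
```

```bash
python3 st.py
```

```text
t 53.85 p [384.4 213.1 217.5] yaw -65.42 w 11.2 x' 438.3 lat 33.3 F x' lat z -0.5 -3.0 3.1 M [-0.5  -0.03 -0.05]
```

apply_moves:
  commands:
    - [[0,0,0,0],[-0.0091,-0.0042,0,0],[-0.0182,-0.0083,0,0],[-0.0273,-0.0125,0,0],[-0.0409,-0.0188,0,0],[-0.0409,-0.0188,0,0]]

```text
t: 54.6
ee_pos: [341.9, 193.6, 217.2]
orientation: [1.982, 0.432, -1.986]
ft_force: [0.5, 0.1, -0.7]
width: 11.3
```

```bash
python3 st.py
```

```text
t 54.6 p [341.9 193.6 217.2] yaw -65.42 w 11.3 x' 391.5 lat 33.4 F x' lat z 0.5 -0.2 -0.7 M [-0.05  0.1   0.01]
```

apply_moves:
  commands:
    - [[0,0,0.06,0],[0.015,-0.02,0.11,0.12],[0.045,-0.06,0.12,0.25],[0.08,-0.1,0.12,0.38],[0.11,-0.15,0.12,0.5],[0.13,-0.2,0.12,0.62],[0.145,-0.25,0.12,0.74],[0.152,-0.3,0.12,0.86]]

```text
t: 55.6
ee_pos: [496.2, -107.6, 337.5]
orientation: [1.412, 1.064, -1.41]
ft_force: [-0.1, -0.6, 0.1]
width: 11.2
```

apply_moves:
  commands:
    - [[0.003,-0.05,-0.02,0.07],[0.005,-0.098,-0.06,0.13],[0.005,-0.098,-0.08,0.13],[0.005,-0.098,-0.08,0.13],[0.005,-0.098,-0.08,0.13]]

```text
t: 56.22
ee_pos: [500.8, -203.4, 258.0]
orientation: [1.32, 1.133, -1.32]
ft_force: [0.3, -0.1, 0.1]
width: 11.4
```

```bash
python3 st.py
```

```text
t 56.225 p [ 500.8 -203.4  258. ] yaw -8.68 w 11.4 x' 370.3 lat -393.8 F x' lat z 0.3 -0.2 0.1 M [-0.03  0.05 -0.07]
```

apply_moves:
  commands:
    - [[-0.0012,-0.0015,0,0],[-0.0012,-0.0015,-0.009,0],[-0.0012,-0.0015,-0.0148,0],[-0.0012,-0.0015,-0.0148,0]]

```text
t: 56.72
ee_pos: [499.3, -205.0, 242.4]
orientation: [1.32, 1.134, -1.32]
ft_force: [-0.1, 0.3, 1.9]
width: 11.3
```

```bash
python3 st.py
```

```text
t 56.725 p [ 499.3 -205.   242.4] yaw -8.7 w 11.3 x' 368.3 lat -394.6 F x' lat z 0.0 0.3 1.9 M [0.09 0.08 0.01]
```

apply_moves:
  commands:
    - [[0,0,0,0],[0,0,0,0],[0,0,0,0],[0,0,0,0]]
  gripper: 0.026

```text
t: 57.22
ee_pos: [499.2, -205.2, 242.5]
orientation: [1.32, 1.133, -1.32]
ft_force: [-0.7, -0.2, 0.3]
width: 26.0
```

apply_moves:
  commands:
    - [[0,0,0,0],[0,0,0.05,0],[0,0.03,0.1,0],[0,0.08,0.12,0],[0,0.12,0.12,0],[0,0.16,0.12,0]]

```text
t: 57.98
ee_pos: [499.1, -44.0, 363.2]
orientation: [1.321, 1.132, -1.319]
ft_force: [0.5, -0.4, 0.3]
width: 25.9
```

```bash
python3 st.py; python3 - <<'E'
from h import *
img,K,r,t=cam("scene"); crop(img,340,200,420,285,8,"gb.png")
E
```

```text
t 57.975 p [499.1 -44.  363.2] yaw -8.72 w 25.9 x' 435.3 lat -248.1 F x' lat z 0.3 -0.6 0.3 M [-0.07  0.06  0.01]
```

View pics/gb.png

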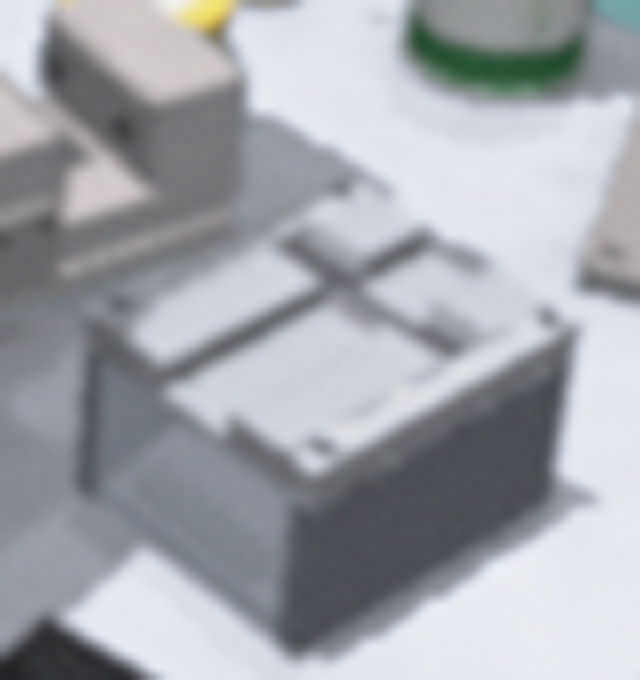

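apply_moves:
  commands:
    - [[-0.01,0.04,-0.02,-0.12],[-0.025,0.085,-0.03,-0.24],[-0.04,0.13,-0.03,-0.36],[-0.06,0.175,-0.03,-0.48],[-0.08,0.22,-0.03,-0.6],[-0.1,0.265,-0.03,-0.72],[-0.125,0.305,-0.03,-0.85],[-0.157,0.349,-0.05,-0.985]]
  gripper: 0.04

```text
t: 59.02
ee_pos: [342.2, 305.4, 313.5]
orientation: [1.989, 0.434, -1.981]
ft_force: [0.9, 0.7, -0.1]
width: 39.8
```

apply_moves:
  commands:
    - [[0,0,-0.02,0],[0,0,-0.03,0],[0,0,-0.03,0]]

```text
t: 59.4
ee_pos: [342.4, 303.3, 282.1]
orientation: [1.98, 0.435, -1.983]
ft_force: [-0.2, -1.2, 0.3]
width: 39.9
```

```bash
python3 st.py; python3 - <<'E'
from h import *
img,K,r,t=cam("scene"); crop(img,180,120,280,220,6,"p4s.png")
E
```

```text
t 59.4 p [342.4 303.3 282.1] yaw -65.18 w 39.9 x' 437.7 lat 132.9 F x' lat z -0.6 -1.0 0.3 M [ 0.01  0.09 -0.01]
```

View pics/p4s.png

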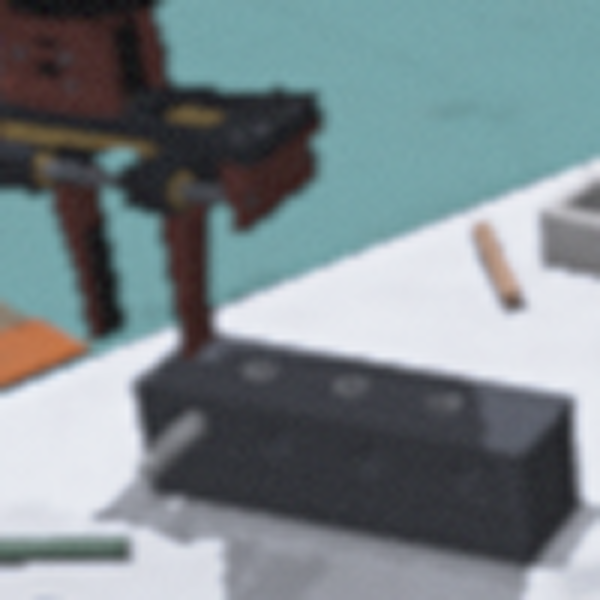

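apply_moves:
  commands:
    - [[0,0,-0.02,0],[0,0,-0.045,0],[0,0,-0.065,0],[0,0,-0.065,0],[0,0,-0.065,0]]

```text
t: 60.08
ee_pos: [342.9, 303.8, 218.4]
orientation: [1.983, 0.437, -1.981]
ft_force: [0.5, 0.4, -0.5]
width: 39.9
```

apply_moves:
  commands:
    - [[0,0,0,0],[0,0,0,0],[0,0,0,0],[0,0,0,0],[0,0,0,0]]
  gripper: 0.0

```text
t: 60.7
ee_pos: [342.4, 303.7, 217.7]
orientation: [1.982, 0.437, -1.981]
ft_force: [1.4, -3.3, 3.0]
width: 11.4
```

```bash
python3 st.py
```

```text
t 60.7 p [342.4 303.7 217.7] yaw -65.15 w 11.4 x' 437.8 lat 133.3 F x' lat z -0.1 -3.6 3.0 M [-0.53 -0.21 -0.08]
```

apply_moves:
  commands:
    - [[0,0,0,0],[-0.0091,-0.0042,0,0],[-0.0182,-0.0083,0,0],[-0.0273,-0.0125,0,0],[-0.0409,-0.0188,0,0],[-0.0409,-0.0188,0.02,0],[-0.0409,-0.0188,0.07,0],[-0.0409,-0.0188,0.12,0]]

```text
t: 61.7
ee_pos: [300.2, 284.5, 338.3]
orientation: [1.979, 0.436, -1.983]
ft_force: [1.0, 0.9, -0.5]
width: 11.1
```

```bash
python3 st.py
```

```text
t 61.7 p [300.2 284.5 338.3] yaw -65.13 w 11.1 x' 391.5 lat 133.3 F x' lat z 1.3 0.4 -0.5 M [0.01 0.13 0.02]
```

apply_moves:
  commands:
    - [[0.035,-0.035,0,0.11],[0.07,-0.075,0,0.22],[0.1,-0.12,0,0.33],[0.13,-0.165,0,0.44],[0.15,-0.21,0,0.55],[0.165,-0.26,0,0.66],[0.175,-0.31,0,0.76],[0.185,-0.36,0,0.86]]

```text
t: 62.7
ee_pos: [485.7, -76.2, 337.2]
orientation: [1.408, 1.068, -1.408]
ft_force: [0.3, 0.7, -0.7]
width: 11.0
```

```bash
python3 st.py
```

```text
t 62.7 p [485.7 -76.2 337.2] yaw -15.67 w 11.0 x' 409.6 lat -271.8 F x' lat z 0.6 0.5 -0.7 M [-0.03  0.04  0.02]
```

apply_moves:
  commands:
    - [[0.006,-0.05,-0.02,0.06],[0.01,-0.1,-0.04,0.122],[0.0138,-0.1295,-0.078,0.122],[0.0138,-0.1295,-0.078,0.122],[0.0138,-0.1295,-0.078,0.122],[0.0138,-0.1295,-0.078,0.122]]

```text
t: 63.45
ee_pos: [500.3, -203.4, 260.8]
orientation: [1.322, 1.131, -1.321]
ft_force: [-0.0, -0.4, -0.8]
width: 11.4
```

```bash
python3 st.py
```

```text
t 63.45 p [ 500.3 -203.4  260.8] yaw -8.8 w 11.4 x' 369.9 lat -393.5 F x' lat z -0.2 -0.3 -0.8 M [-0.05  0.03  0.05]
```

apply_moves:
  commands:
    - [[-0.0007,-0.0014,0,0.002],[-0.0007,-0.0014,-0.01,0.002],[-0.0007,-0.0014,-0.0175,0.002],[-0.0007,-0.0014,-0.0175,0.002]]

```text
t: 63.95
ee_pos: [499.5, -205.8, 242.3]
orientation: [1.321, 1.133, -1.321]
ft_force: [-2.5, 2.4, 10.0]
width: 11.0
```

```bash
python3 st.py
```

```text
t 63.95 p [ 499.5 -205.8  242.3] yaw -8.77 w 11.0 x' 368.1 lat -395.3 F x' lat z -1.2 3.2 10.0 M [0.34 0.46 0.  ]
```

apply_moves:
  commands:
    - [[0,0,0,0],[0,0,0,0],[0,0,0,0],[0,0,0,0]]
  gripper: 0.026

```text
t: 64.45
ee_pos: [500.1, -206.2, 242.4]
orientation: [1.321, 1.131, -1.32]
ft_force: [4.4, -1.4, 5.2]
width: 26.2
```

apply_moves:
  commands:
    - [[0,0,0,0],[0,0,0.05,0],[0,0.03,0.1,0],[0,0.08,0.12,0],[0,0.13,0.12,0],[0,0.19,0.12,0],[0,0.25,0.12,0],[0,0.31,0.12,0]]

```text
t: 65.45
ee_pos: [498.1, 105.7, 361.1]
orientation: [1.319, 1.135, -1.324]
ft_force: [0.0, -0.0, 0.5]
width: 25.9
```

```bash
python3 st.py; python3 - <<'E'
from h import *
img,K,r,t=cam("scene"); crop(img,300,200,520,350,3.6,"fin_s.png"); crop(img,340,215,420,285,10,"fin_g.png")
for l in("pin_a","drift","tray","feeler_gauge","loupe","guide_bush","paste_tin"): print(l,[(d["position"].round() if hasattr(d["position"],"round") else d["position"],round(d["conf"],2)) for d in models.place_of("scene",l)])
img,K,r,t=cam("top"); crop(img,340,170,460,270,6,"fin_t.png")
print([(d["position"],d["conf"]) for d in models.place_of("top","pin_a")])
E
```

```text
t 65.45 p [498.1 105.7 361.1] yaw -8.78 w 25.9 x' 496.8 lat -111.7 F x' lat z 0.0 -0.1 0.5 M [-0.1   0.02  0.  ]
pin_a []
drift [([352.0, -285.1, 12.7], 0.83)]
tray [([510.9, -391.7, -3.6], 0.67), ([408.8, 326.2, 47.0], 0.29)]
feeler_gauge [([483.3, -203.2, 3.7], 0.69), ([362.5, 89.5, -2.5], 0.49), ([514.8, -395.6, -1.2], 0.28)]
loupe [([260.8, -257.0, -2.4], 0.65), ([409.9, 330.1, 47.1], 0.35)]
guide_bush [([709.9, -15.9, -3.7], 0.49)]
paste_tin [([638.0, -15.1, -1.8], 0.72)]
[([507.9, -357.8, 10.3], 0.58), ([507.0, -421.2, 13.5], 0.41)]
```

View pics/fin_s.png

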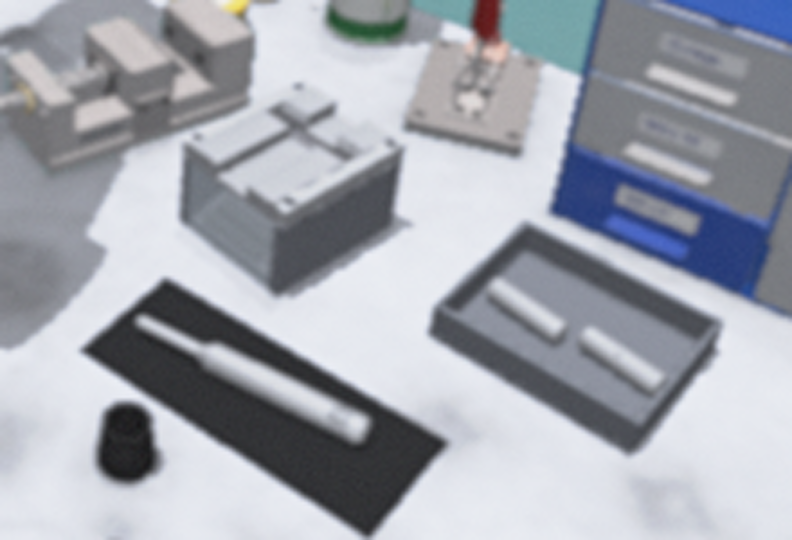

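View pics/fin_g.png

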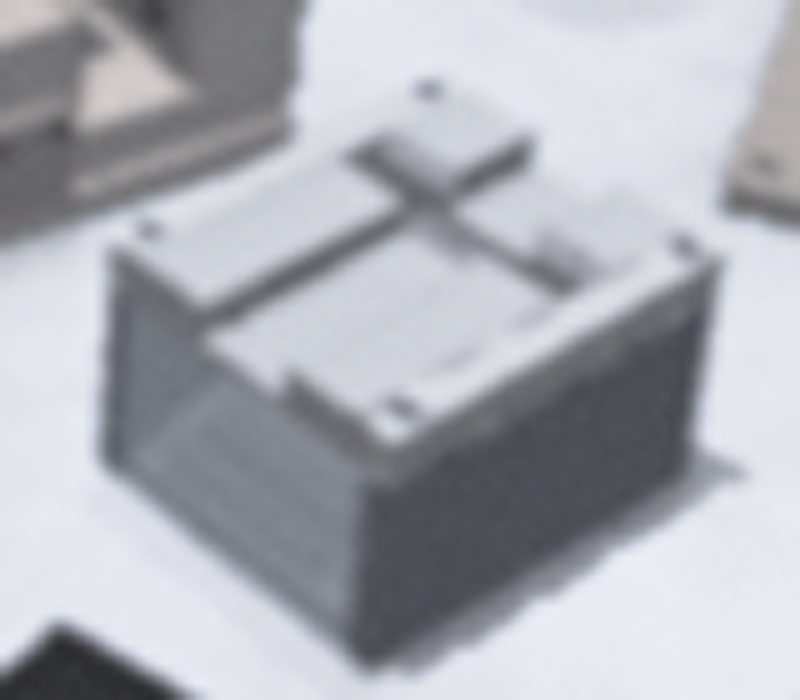

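View pics/fin_t.png

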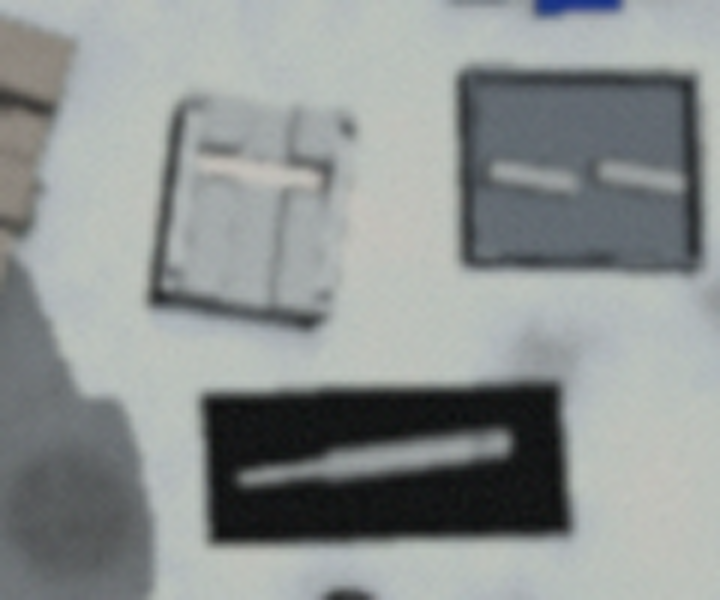

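```bash
python3 - <<'E'
import cv2,numpy as np
a=cv2.imread("pics/ga_s.png").astype(int);b=cv2.imread("pics/fin_g.png").astype(int)
d=cv2.GaussianBlur(np.abs(a-b).mean(2).astype(np.float32),(0,0),8)
cv2.imwrite("pics/diff.png",np.hstack([cv2.resize(np.clip(d*8,0,255).astype(np.uint8),(390,340)),cv2.resize(b[430:700,80:400].astype(np.uint8),(400,340))[:,:,0]]))
print(d[90:300,330:600].max(), d[300:650,100:360].max())
a=cv2.imread("pics/ga_t.png").astype(int)
E
```

```text
1.9461583 14.179359
```

View pics/diff.png

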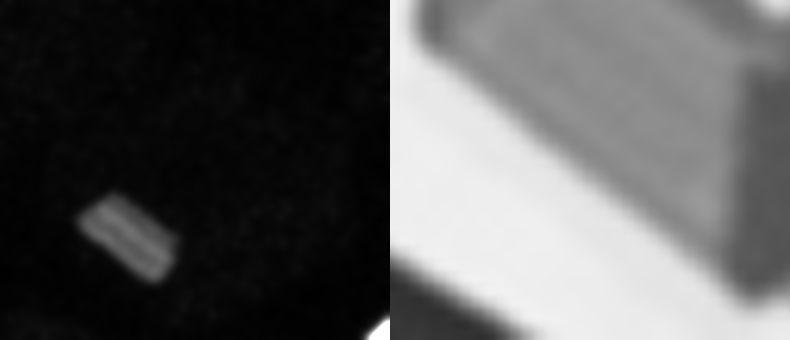

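The difference picture shows two dowels side by side at the box's front, and the slot is empty. The tray was nudged about 1 cm, but both fat dowels still lie in it. The drift is on the mat, so I'm handing in.

```bash
python3 -c "
from workcell import workorder, readout
print(workorder.close_job()); print(readout.get_obs()['t'])"
```

```text
the job is handed in; nothing more can be done
None
the job is handed in; nothing more can be done
```

The job is handed in: all four dowels are out of the rail and sorted, and the drift is back on the mat. It took about 66 s of the 210 s, and no verdict was reported.

- **Clearing the rail:** All four bores held a dowel. I pushed each one out with the drift from the back (about 11–12 N each), laid the drift back on the mat, then pulled each dowel clear with the gripper.
- **Grading:** Every dowel was laid in the gauge slot. The dowels from bores 1 and 3 (14–14.7 mm in the gripper) stayed in the lead-in and went into the tray. The dowels from bores 2 and 4 (about 11.3 mm) dropped through into the box.
- **Last checks:**
  - Comparing pictures before and after shows two dowels side by side at the front of the box, and the slot is empty.
  - Both fat dowels lie in the tray, and the drift is on the mat at about (352, -285).
  - The loupe, guide bush and paste tin read at their starting places. The feeler gauge did too, but as a second detection (0.49); the best one (0.69) fell on the gauge block.

**What was off:**
- The tray's position read about 1 cm from where it started, apparently from the announced knock; it still holds both dowels.
- The dowel detector did not find the two in the box through the clear front, so that check rests on the picture comparison.
- The last dowel pressed on the gauge plate with about 10 N as it was set down, without harm.

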